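Scan the job ticket, then run out the anvil board and hold it

ROBOT

A 6-joint arm with a two-finger parallel gripper is mounted at the origin on the work surface. World frame = base frame: x ahead of the robot, y to its left, z up, the work surface at z = 0. Lengths are in m, angles in rad, forces in N, time in s.
With the tool pointing down it reaches from about 0.3 to 0.875 m from the base axis. Payload 6.4 kg.
Tool frame: the origin (TCP) lies between the finger pads; the fingertips stand 8 mm ahead of it and the grasp point (between the pads) lies 11 mm behind it; y points along the fingers, z is the direction in which the jaws open and shut, and the axes are right-handed (so a half turn about y gives the same grasp; the last joint's range is limited). The gripper opens to 88 mm and grips with 3 to 60 N. Pads are 18 mm wide; open, the fingers measure 123 mm over their backs; the gripper's body (75 mm by 187 mm) begins 45 mm behind the grasp point.
Start: joints at [-1.371, 0.181, 1.607, -0, 1.354, -0.206], TCP at [0.227, -0.528, 0.21] pointing down, gripper open.
Joint ranges: [-2.99, 2.99], [-0.89, 2.07], [0.3, 2.58], [-1.14, 4.28], [0, 2.63], [-3.12, 3.12]. Speed limits (rad/s): [2.57, 2.57, 3.01, 3.14, 3.14, 3.14].

INTERFACE

Orientations are given as a 3x3 rotation matrix whose columns are the frame's x, y, z axes.
In Python, from rig import sensors, snapshot, job, masks_of gives the robot as it stands.
- The arm moves only by the tool carry_out, never from a script. Its argument "motion" is a list of rows, each a list of 7 numbers: the finger opening in mm, from 0 to 88.1, then the shift along the tool's x, y, z in mm, then the turn, a rotation vector about the tool's x, y, z in rad. In form: [[hand, dx, dy, dz, wx, wy, wz], ...]. A call has exactly 5 rows; each row is the pose to reach, as a shift and turn from the pose measured when the call began, along the tool's axes at that moment; what a row does not reach only later rows make up. A row lasts 1/10 s, in which the tool goes at most 50 mm and 8.59 degrees, less where a joint would pass 70% of its speed; a pose out of reach is approached as far as the arm can. A call with a gripper value outside its range is refused whole. The fingers move at their own pace and stop on an object; "newtons" is the grip in N (left out, the last holds). Time passes only in rows, so rows that repeat a pose let the fingers close, or fill a call up. It gives the time, the measured TCP pose, the force and the opening at its end, in the units of the state.
- sensors.observe(): the state, without advancing time (a new reading comes with each control period).
- snapshot(name): name is "scene" or "top"; returns a dict with "img" (480x640x3 uint8, blue, green, red), "z_map" (480x640 float32, m along the optical axis (not along the pixel's ray), 0 where there is no reading), "fx", "fy", "cx", "cy" (pixels), "view" (4x4, takes a point from world to camera coordinates). Camera axes: x right, y up, looking along -z (the intrinsics and any distortion apply to the point x, -y, -z); pixel columns grow to the right and rows downward; lengths in m; the calibration is good to about 2 mm. A picture is of the moment at which its call begins.
- job.close_job(): hands the job in, once; it reports no verdict.
Trained networks look in a picture, given as the dict that the camera call returned (one of the last four; its "shot" number tells which), for a name from the list of things; names that differ only in an ending like _2 or _b are one class to them, and where a whole thing is asked for, a point or a joint stands for the part that bears it (a point fixed in the world has none). Each returns a list of dicts, best first, with "confidence" (0 to 1); they miss things now and then, are a little off and sometimes report something else, mostly with a low value. They report only what shows in the picture. A call takes as long as a camera call. They do not tell look-alikes from the thing itself.
- masks_of(target, picture): "mask" (480x640 bool, what is visible of it) and "xy" ([column, row] in pixels, amid what is visible of it).
The state is a dict: "time_s": time; "q": joint angles; "joint_velocities": joint speeds; "joint_torque": joint torques, N m; "ee_pos": TCP position; "ee_rot": TCP orientation; "wrist_force": force on the tool from outside, world axes, zero at the start; "wrist_torque": the same for the moment, N m; "width": finger opening in m.
Only numpy, scipy, OpenCV 4.12 (cv2) and the standard library are available. Lean on these libraries where they do the work, as an engineer would, in place of code of your own. Each camera call takes 0.05 s, during which the arm holds its last target.

TASK

Take the scanner from its charging pad, hold it still for a good second pointing straight down about 8 cm above the middle of the barcode ticket on the wooden anvil board, and set it back upright in its pad without dropping it. Then slide (do not lift) the board outward over the free end of the stone slab until its red line lies over the slab's edge, with the board level, square to that edge and within the slab's width. The board is past its balance point there, so finish still holding it with the fingers so that it cannot tip, and leave everything else undisturbed.

Things in the scene. Friction and masses are not known exactly. Their poses are not given: they have to be found in the camera images.
- slab_edge (a point): grey-white stone slab fixed to the table, 220 mm wide (own x) x 300 mm long (own y) x 60 mm high; this point is the middle of the top edge of its free end. Own +y points outward (horizontally, away from the slab); the edge runs along own x; z up. The slab lies 300 mm in the -y direction from here. Outward is roughly to the robot's left (slab yawed up to 0.3 rad)
- board_grip (a point): middle of the leather-brown grip block standing on the inner end of the board, half-way up where it is grasped: block 60 mm (own x, across the board) x 30 mm (own y, slide direction) x 50 mm tall, its top 23 mm above this point, the board's top surface 27 mm below. The board's own +y points outward to the anvil
- board_line (a point): middle of the red line, 5 mm wide, painted across the board's top; 105 mm outward (own +y) from board_grip. This is what must come over the slab's edge. At the start it lies 110 to 160 mm inward of the edge; the board is then turned up to 0.1 rad and up to 20 mm off-centre on the slab
- ticket (a point): middle of the white barcode ticket, 46 x 50 mm, flat on the board's top, 90 mm outward (own +y) from board_line; z up
- board: loose light-wood board 120 mm wide (own x), 320 mm long (own y), 18 mm thick, lying flat on the slab with a steel anvil disc (50 mm diameter, 12 mm high) at its outer end; about 0.7 kg. Origin at the centre of its underside, 30 mm outward of the red line and 45 mm below board_grip's height. It balances about 52 mm outward of the red line, so at the mark it tips unless the grip end is held (about 4 N down at the grip block)
- scanner_grip (a point): middle of the black handle of the hand scanner, where it is grasped; handle 34 mm (own x) x 30 mm (own y), its top 35 mm above this point. z runs up the handle. The scanner stands nose down in its pad; loose, about 0.16 kg
- scanner_nose (a point): centre of the scanner's flat nose, its underside, 90 mm straight below scanner_grip; it reads along own -z. The grey head above it is 56 (x) x 46 (y) x 35 mm high
- scanner: the whole scanner, origin at scanner_nose, 125 mm tall
- dock_seat (a point): centre of the floor of the white charging pad fixed to the table, 8 mm above the table; own x and y as the scanner's when parked. Floor 70 x 60 mm with an 8 mm rim around it, 7 mm free on every side of the scanner's head
- mallet: bystander: mallet lying down, cylindrical yellow-ended head 105 x 50 mm with black band, wooden handle 210 mm; origin on the table under the head's middle
- dye: bystander: amber bottle with black cap, 52 mm diameter, 110 mm tall; origin at centre of underside
- slicker: bystander: dark turned-wood edge slicker, 44 mm diameter, 95 mm tall; origin at centre of underside
Not all that is in view belongs to the job. Leave any green or yellow look-alike of the scanner alone. Several things look just like the part that bears dock_seat: the one meant starts farthest to the robot's left.

How it is judged:
On the way, in this order (a step that is already met when the one before it is completed fails the run):
1. the scanner, held in the fingers, points straight down at the middle of the ticket from 3 to 15 cm and is steady for 0.8 s (horizontal distance between scanner_nose and ticket below 0.02 m and z of scanner_nose in the frame of ticket between 0.03 and 0.15 m and angle between scanner_nose's own z axis and vertical below 0.2 rad and linear speed of scanner below 0.03 m/s and contact force between the fingers and scanner above 0.5 N), for 0.8 s.
2. the scanner stands upright in its pad again, let go (horizontal distance between scanner_nose and dock_seat below 0.014 m and z of scanner_nose in the frame of dock_seat between -0.004 and 0.005 m and angle between scanner_nose's own z axis and vertical below 0.1 rad and linear speed of scanner below 0.03 m/s and contact force between the fingers and scanner below 0.1 N), for 0.2 s.
At the end, for the whole second after the job is handed in: The red line is within 6 mm of the slab's free edge and 50 mm of its middle sideways; the board lies on the slab, square (0.07 rad), level (0.04 rad), still, held by the fingers (over 1 N); the scanner stands upright, let go, in its pad (within 14 mm) (all of step 2 and y of board_line in the frame of slab_edge between -0.006 and 0.006 m and x of board_line in the frame of slab_edge between -0.05 and 0.05 m and z of board_line in the frame of slab_edge between 0.012 and 0.024 m and angle between the y axis of board and the y axis of slab_edge, either way round below 0.07 rad and angle between board's own z axis and vertical below 0.04 rad and linear speed of board below 0.02 m/s and contact force between the fingers and board above 1 N); the arm keeps its last pose, push and grip.
It fails at once if the board tips (angle between board's own z axis and vertical above 0.15 rad).
It fails at once if the board is lifted off the slab by more than 20 mm (z of board_line in the frame of slab_edge above 0.038 m).
It fails at once if the scanner is knocked over (angle between scanner_nose's own z axis and vertical above 0.9 rad).
It fails at once if the scanner is dropped (contact force between the fingers and scanner below 0.1 N and linear speed of scanner above 0.6 m/s).
It fails at once if a bystander (mallet, bottle, slicker) is moved more than 30 mm (distance of any of mallet, dye, slicker from where it was at the start of the episode above 0.03 m).
It also fails if it takes over 69 s, if anything falls off the work surface, if the arm or the gripper's body presses on something with over 40 N, if the wrist force passes 120 N, or if a joint passes its speed limit or range.

## Working session

There is one attempt and no reset: what is moved stays moved. The work goes in short steps, Python scripts to look and compute and a tool call to move; the robot and the scene stay as the last step left them, time stands still between calls to the robot, and variables do not carry over. Pictures are saved under pics/ and viewed, and the job is handed in when it is done.

Besides the shell and the picture viewer there is one more tool, called after ">>>" as name([rows], argument=value, ...), one row to a line, values as JSON. carry_out: Moves the arm, as the interface text tells. Its arguments: {"type":"object","properties":{"motion":{"type":"array"},"newtons":{"type":"number"}},"required":["motion"]}

```bash
mkdir -p pics; ls; cat > h.py <<'E'
import numpy as np, cv2
from rig import sensors, snapshot, job, masks_of
def pts(s):
    z=s["z_map"]; v,u=np.mgrid[0:480,0:640]
    X=(u-s["cx"])/s["fx"]*z; Y=(v-s["cy"])/s["fy"]*z
    c=np.stack([X,-Y,-z,np.ones_like(z)],-1)
    w=c@np.linalg.inv(s["view"]).T
    w=w[...,:3]; w[z<=0]=np.nan
    return w
def proj(s,p):
    c=s["view"]@np.r_[p,1]; return np.array([s["cx"]+s["fx"]*c[0]/-c[2], s["cy"]+s["fy"]*(-c[1])/-c[2]])
E
python3 - <<'E'
from h import *
np.set_printoptions(precision=4,suppress=True)
for n in("scene","top"):
    s=snapshot(n); cv2.imwrite(f"pics/{n}0.png",s["img"]); print(n,[k for k in s], s["fx"],s["cx"],s["view"])
    np.savez(f"{n}0.npz",**{k:s[k] for k in("img","z_map","fx","fy","cx","cy","view")})
    for t in("scanner","dock_seat","board","board_grip","ticket","board_line","slab_edge","mallet","dye","slicker"):
        w=pts(s)
        try:
            for d in masks_of(t,s):
                m=d["mask"]; p=w[m]
                print(t,round(d["confidence"],2),np.array(d["xy"]),m.sum(),np.nanmedian(p,0),np.nanmin(p,0),np.nanmax(p,0))
        except Exception as e: print(t,e)
st=sensors.observe(); print(st)
E
```

```text
pics
scene ['img', 'z_map', 'fx', 'fy', 'cx', 'cy', 'view', 'shot'] 620.4146809075484 323.6930529789366 [[ 0.0152  0.9999 -0.0025  0.0002]
 [-0.7771  0.0134  0.6292  0.3728]
 [ 0.6292 -0.0076  0.7772 -2.1482]
 [ 0.      0.      0.      1.    ]]
scanner 0.81 [202.5 226.6] 516 [ 0.4819 -0.349   0.0738] [ 0.3301 -0.3913  0.0007] [ 0.5027 -0.329   0.142 ]
scanner 0.67 [209.4 200.6] 584 [ 0.3608 -0.3376  0.0597] [ 0.3081 -0.3775 -0.0047] [ 0.461  -0.3068  0.1388]
scanner 0.66 [202.1 260.3] 585 [ 0.5977 -0.3479  0.0564] [ 0.4919 -0.3922 -0.0027] [ 0.6179 -0.324   0.1381]
scanner 0.34 [322.6 248.1] 4244 [ 0.556  -0.0104  0.0812] [ 0.4277 -0.1716 -0.0008] [0.6125 0.1632 0.1379]
dock_seat 0.72 [227.4 305.6] 1481 [ 0.7324 -0.27    0.0341] [ 0.6336 -0.4729 -0.006 ] [ 0.7704 -0.2146  0.0624]
dock_seat 0.64 [113.2 242.6] 524 [ 0.47   -0.6231  0.0124] [ 0.4277 -0.6784 -0.0033] [ 0.5927 -0.5564  0.1335]
dock_seat 0.53 [212.6 245.8] 181 [ 0.4912 -0.3306  0.0137] [ 0.4319 -0.3576 -0.0036] [ 0.5803 -0.3157  0.1048]
board 0.87 [320.4 244.5] 4136 [ 0.5564 -0.0103  0.0813] [ 0.4638 -0.1699  0.0011] [0.61
[... 2989 characters left out ...]
0.3799  0.5262 -0.0066] [0.4307 0.5912 0.1154]
slicker 0.82 [152.7 253.8] 252 [0.5703 0.4574 0.0587] [ 0.5536  0.4424 -0.0044] [0.5943 0.5011 0.0966]
{'time_s': 1.1, 'q': array([-1.3713,  0.1807,  1.607 , -0.    ,  1.3538, -0.2063]), 'joint_velocities': array([-0.0019, -0.0003, -0.0004, -0.0004, -0.0006,  0.    ]), 'joint_torque': array([  0.0018, -43.3836, -34.2177,   0.0704,   0.0309,  -0.    ]), 'ee_pos': array([ 0.227 , -0.5283,  0.2098]), 'ee_rot': array([[-0.9188, -0.    ,  0.3947],
       [-0.3947, -0.0001, -0.9188],
       [ 0.    , -1.    ,  0.0001]]), 'wrist_force': array([-0.9195,  0.1655, -0.7565]), 'wrist_torque': array([-0.0164,  0.0059,  0.0014]), 'width': 0.08829623996045394}
```

```bash
python3 - <<'E'
import cv2
a=cv2.imread("pics/scene0.png");b=cv2.imread("pics/top0.png")
cv2.imwrite("pics/scene0_crop.png",cv2.resize(a[170:350,60:330],None,fx=2.9,fy=2.9,interpolation=cv2.INTER_CUBIC))
cv2.imwrite("pics/top0_crop.png",cv2.resize(b[150:330,270:540],None,fx=2.9,fy=2.9,interpolation=cv2.INTER_CUBIC))
E
```

```text
(no output)
```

View pics/scene0.png

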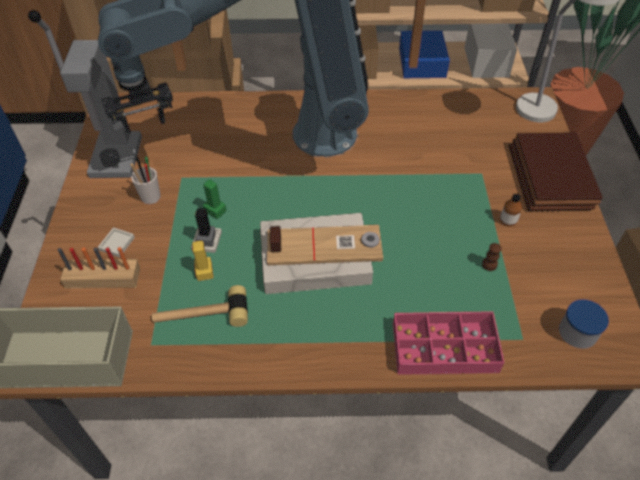

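View pics/top0.png

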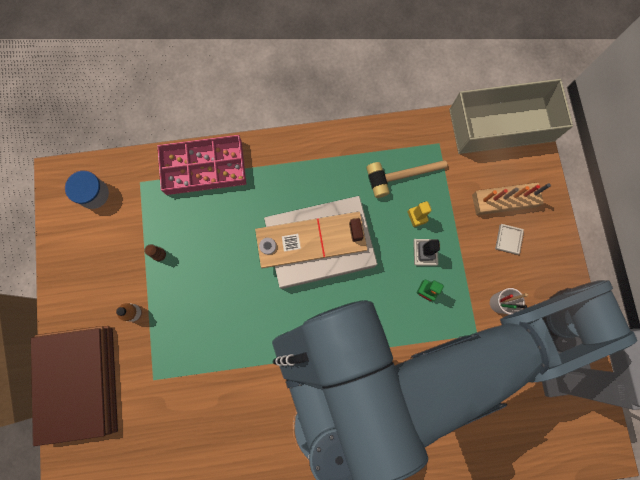

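```bash
sleep 0
```

```text
(no output)
```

View pics/scene0_crop.png

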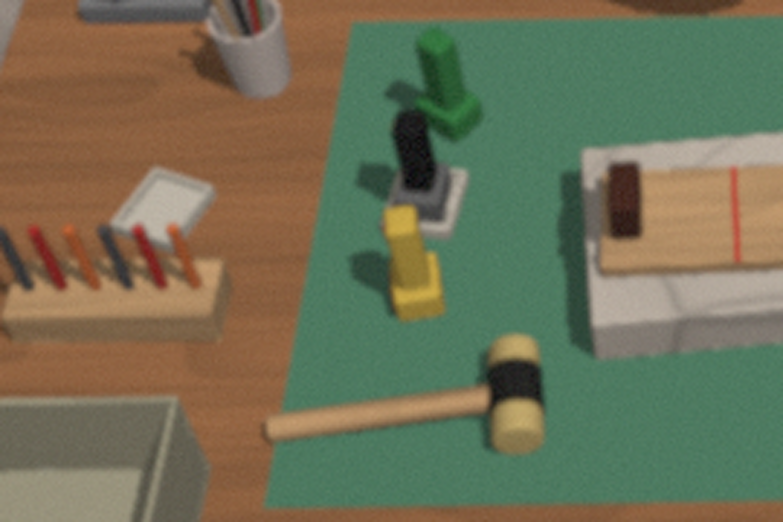

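View pics/top0_crop.png

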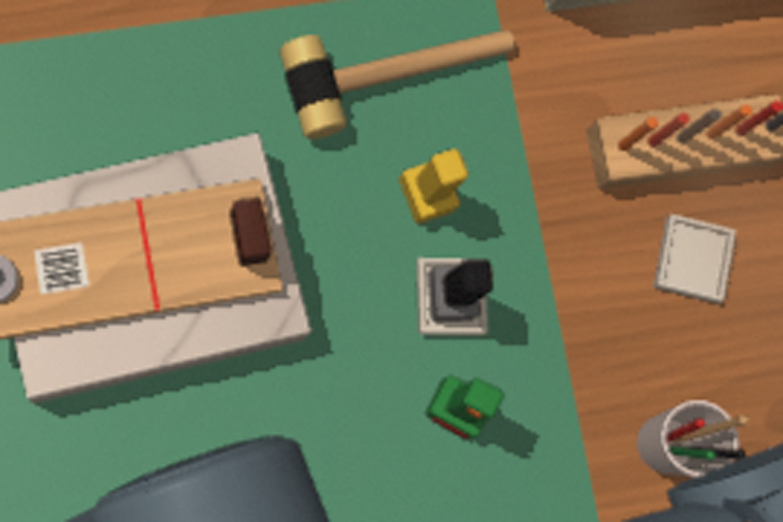

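```bash
cat > m.py <<'E'
from h import *
np.set_printoptions(precision=4,suppress=True)
def load(n): return dict(np.load(n+"0.npz"))
def crop(n,w,img,c,r=0.05,px=20):
    pass
for n in("scene","top"):
    s=load(n); w=pts(s); 
    m=(abs(w[...,0]-.465)<.075)&(abs(w[...,1]+.34)<.07)
    hsv=cv2.cvtColor(s["img"],cv2.COLOR_BGR2HSV)
    # table noise
    t=(abs(w[...,0]-.6)<.1)&(abs(w[...,1]-.3)<.1)
    print(n,"table",np.nanmedian(w[t],0),np.nanstd(w[t][:,2]))
    H=m&(w[...,2]>.055)&(hsv[...,2]<60)&(hsv[...,1]<140)
    print("handle",H.sum(),np.nanmedian(w[H],0),np.nanmin(w[H],0),np.nanmax(w[H],0))
    T=H&(w[...,2]>.124)
    print("top",T.sum(),np.nanmean(w[T],0),np.nanmin(w[T],0),np.nanmax(w[T],0))
    for lo,hi in((.004,.012),(.012,.022),(.036,.05)):
        q=m&(w[...,2]>lo)&(w[...,2]<hi)&(hsv[...,1]<70)
        p=w[q]; print(lo,len(p),p.mean(0) if len(p) else 0,p.min(0) if len(p) else 0,p.max(0) if len(p) else 0)
        r=cv2.minAreaRect(p[:,:2].astype(np.float32)); print(r)
    m2=(abs(w[...,0]-.465)<.075)&(abs(w[...,1]+.34)<.06)
    ys,xs=np.where(m2); y0,y1,x0,x1=ys.min(),ys.max(),xs.min(),xs.max()
    print(x0,x1,y0,y1)
    cv2.imwrite(f"pics/{n}_scan.png",cv2.resize(s["img"][y0:y1,x0:x1],None,fx=9,fy=9,interpolation=cv2.INTER_NEAREST))
E
python3 m.py
```

```text
scene table [0.6244 0.3    0.0029] 0.31997619603195504
handle 284 [ 0.4818 -0.3511  0.11  ] [ 0.4554 -0.3695  0.0555] [ 0.4933 -0.3389  0.142 ]
top 101 [ 0.4734 -0.3524  0.1336] [ 0.4554 -0.3661  0.1252] [ 0.4913 -0.3389  0.142 ]
0.004 84 [ 0.478  -0.3385  0.0077] [ 0.4172 -0.4029  0.0041] [ 0.5249 -0.3151  0.012 ]
((0.46826303005218506, -0.3583981394767761), (0.08151718229055405, 0.10881950706243515), 81.0716781616211)
0.012 129 [ 0.4765 -0.342   0.0171] [ 0.4266 -0.3979  0.0121] [ 0.515  -0.3167  0.022 ]
((0.4686865508556366, -0.35667717456817627), (0.07492832839488983, 0.08899392187595367), 82.4041519165039)
0.036 129 [ 0.4803 -0.3499  0.0438] [ 0.4439 -0.3804  0.036 ] [ 0.5014 -0.329   0.0498]
((0.4714331328868866, -0.3545715808868408), (0.048027195036411285, 0.05768807604908943), 83.2037353515625)
189 234 207 261
top table [0.5982 0.3004 0.0003] 0.0034605530688301485
handle 200 [ 0.4664 -0.3502  0.1267] [ 0.4531 -0.3715  0.0561] [ 0.4859 -0.3395  0.1396]
top 111 [ 0.469  -0.3555  0.1313] [ 0.4541 -0.3715  0.1244] [ 0.4848 -0.3398  0.1396]
0.004 115 [ 0.4587 -0.3485  0.0083] [ 0.4245 -0.3952  0.004 ] [ 0.5112 -0.3173  0.0119]
((0.4690810739994049, -0.3589474856853485), (0.07300899922847748, 0.08117843419313431), 80.94461059570312)
0.012 140 [ 0.4616 -0.3476  0.0161] [ 0.4267 -0.3915  0.0121] [ 0.5131 -0.3187  0.0219]
((0.4696293771266937, -0.3577083647251129), (0.07107443362474442, 0.0792517438530922), 82.02507019042969)
0.036 123 [ 0.4645 -0.3472  0.0415] [ 0.4412 -0.3763  0.0362] [ 0.501  -0.3302  0.0495]
((0.47106656432151794, -0.3547531068325043), (0.04626448452472687, 0.05659017339348793), 83.8147201538086)
396 442 229 280
```

```bash
cat > m2.py <<'E'
from h import *
np.set_printoptions(precision=4,suppress=True)
for n in("scene","top"):
    s=dict(np.load(n+"0.npz")); w=pts(s); hsv=cv2.cvtColor(s["img"],cv2.COLOR_BGR2HSV)
    X,Y,Z=w[...,0],w[...,1],w[...,2]
    reg=(X>.38)&(X<.72)&(Y>-.24)&(Y<.2)
    def rect(name,q):
        # largest comp
        k,l,st,_=cv2.connectedComponentsWithStats(q.astype(np.uint8))
        p=w[q]; r=cv2.minAreaRect(p[:,:2].astype(np.float32)); print(n,name,len(p),"z",np.median(p[:,2]),"c",np.array(r[0]),"sz",np.array(r[1]),"ang",round(r[2],2),"mean",p.mean(0))
        print(cv2.boxPoints(r))
    rect("slabtop",reg&(abs(Z-.06)<.006)&(hsv[...,1]<70))
    rect("board",reg&(abs(Z-.078)<.007)&(hsv[...,0]<25)&(hsv[...,1]>60))
    red=reg&((hsv[...,0]<6)|(hsv[...,0]>174))&(hsv[...,1]>140)&(hsv[...,2]>110)&(abs(Z-.078)<.01)
    rect("line",red)
    rect("grip",reg&(Z>.112)&(Y<-.05))
    rect("anvil",reg&(abs(Z-.090)<.005)&(Y>.08)&(hsv[...,1]<60))
    rect("ticket",reg&(abs(Z-.078)<.007)&(hsv[...,1]<60))
    ys,xs=np.where(reg)
    cv2.imwrite(f"pics/{n}_board.png",cv2.resize(s["img"][ys.min():ys.max(),xs.min():xs.max()],None,fx=5,fy=5,interpolation=cv2.INTER_CUBIC)); print(xs.min(),xs.max(),ys.min(),ys.max())
E
python3 m2.py
```

```text
scene slabtop 2385 z 0.06190548805230023 c [ 0.5454 -0.067 ] sz [0.2593 0.4082] ang 12.47 mean [ 0.5607 -0.0442  0.0615]
[[ 0.3748  0.1043]
 [ 0.4629 -0.2943]
 [ 0.7161 -0.2383]
 [ 0.6279  0.1603]]
scene board 2900 z 0.08033162963244822 c [ 0.5445 -0.0083] sz [0.1296 0.3197] ang 2.83 mean [ 0.5514 -0.0134  0.08  ]
[[ 0.4719  0.1482]
 [ 0.4877 -0.1711]
 [ 0.6171 -0.1647]
 [ 0.6014  0.1546]]
scene line 22 z 0.08134894137254833 c [ 0.5471 -0.037 ] sz [0.0028 0.1055] ang 89.96 mean [ 0.5499 -0.0375  0.0816]
[[ 0.4944 -0.0384]
 [ 0.5999 -0.0385]
 [ 0.5999 -0.0357]
 [ 0.4944 -0.0356]]
scene grip 225 z 0.12906595509585883 c [ 0.5473 -0.1432] sz [0.0712 0.0303] ang 1.43 mean [ 0.5532 -0.142   0.1282]
[[ 0.5113 -0.1289]
 [ 0.5121 -0.1592]
 [ 0.5833 -0.1574]
 [ 0.5826 -0.1272]]
scene anvil 138 z 0.09154309517453285 c [0.5397 0.1215] sz [0.045  0.0491] ang 87.46 mean [0.5419 0.1207 0.0911]
[[0.5142 0.1002]
 [0.5633 0.098 ]
 [0.5653 0.1429]
 [0.5162 0.1451]]
scene ticket 233 z 0.08115531165352219 c [ 0.5463 -0.0165] sz [0.216  0.3301] ang 6.36 mean [0.5399 0.0464 0.0802]
[[ 0.4207  0.1356]
 [ 0.
[... 507 characters left out ...]
] sz [0.1143 0.005 ] ang 1.98 mean [ 0.545 -0.04   0.078]
[[ 0.4885 -0.0394]
 [ 0.4887 -0.0443]
 [ 0.603  -0.0404]
 [ 0.6028 -0.0354]]
top grip 217 z 0.12658933751256707 c [ 0.5494 -0.144 ] sz [0.0601 0.0298] ang 1.4 mean [ 0.5483 -0.1435  0.1263]
[[ 0.519  -0.1299]
 [ 0.5197 -0.1596]
 [ 0.5799 -0.1581]
 [ 0.5791 -0.1284]]
top anvil 189 z 0.08960546328600194 c [0.5409 0.1194] sz [0.0468 0.0459] ang 36.88 mean [0.5407 0.1201 0.0898]
[[0.5084 0.1237]
 [0.536  0.087 ]
 [0.5734 0.1151]
 [0.5459 0.1518]]
top ticket 258 z 0.07813664412384491 c [0.5423 0.0817] sz [0.0458 0.1111] ang 1.87 mean [0.5426 0.0559 0.0783]
[[0.5176 0.1365]
 [0.5212 0.0255]
 [0.567  0.027 ]
 [0.5634 0.138 ]]
239 391 177 305
```

```bash
cat > m3.py <<'E'
from h import *
np.set_printoptions(precision=4,suppress=True)
for n in("scene","top"):
    s=dict(np.load(n+"0.npz")); w=pts(s); hsv=cv2.cvtColor(s["img"],cv2.COLOR_BGR2HSV)
    X,Y,Z=w[...,0],w[...,1],w[...,2]
    reg=(X>.38)&(X<.72)&(Y>-.24)&(Y<.2)
    q=(reg&(hsv[...,1]<60)&(abs(Z-.06)<.006)).astype(np.uint8)
    q=cv2.morphologyEx(q,cv2.MORPH_OPEN,np.ones((3,3)))
    p=w[q>0]; 
    a=np.deg2rad(5)
    # refine yaw by sharpest percentiles
    best=None
    for a in np.deg2rad(np.arange(-18,18,.1)):
        ex=np.array([np.cos(a),np.sin(a)]);ey=np.array([-np.sin(a),np.cos(a)])
        u=p[:,:2]@ex;v=p[:,:2]@ey
        lo,hi=np.percentile(u,1),np.percentile(u,99);l2,h2=np.percentile(v,1),np.percentile(v,99)
        A=(hi-lo)*(h2-l2)
        if best is None or A<best[0]: best=(A,np.rad2deg(a),lo,hi,l2,h2,hi-lo,h2-l2)
    print(n,np.array(best)); a=np.deg2rad(best[1]); ex=np.array([np.cos(a),np.sin(a)]);ey=np.array([-np.sin(a),np.cos(a)])
    print("edge mid",ex*(best[2]+best[3])/2+ey*best[5])
    r=cv2.minAreaRect(p[:,:2].astype(np.float32));print(r)
E
python3 m3.py
```

```text
scene [ 0.0647  5.7     0.4227  0.6435 -0.2363  0.057   0.2207  0.2933]
edge mid [0.5248 0.1097]
((0.5376911163330078, -0.03532317280769348), (0.2298780232667923, 0.2997346818447113), 5.006958961486816)
top [ 0.0635  6.1     0.4256  0.6418 -0.2416  0.0522  0.2162  0.2937]
edge mid [0.5252 0.1086]
((0.5410423874855042, -0.03649522364139557), (0.22010265290737152, 0.3001015782356262), 5.491904258728027)
```

View pics/top_board.png

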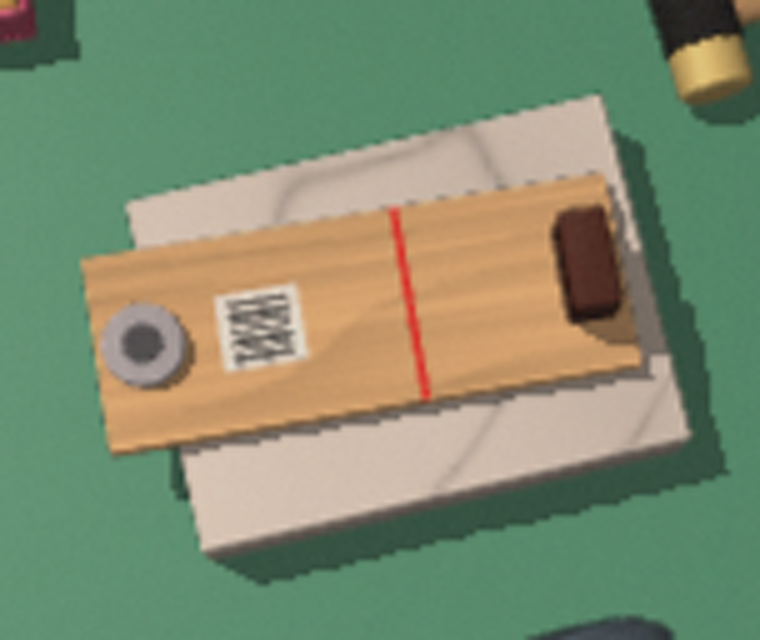

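View pics/top_scan.png

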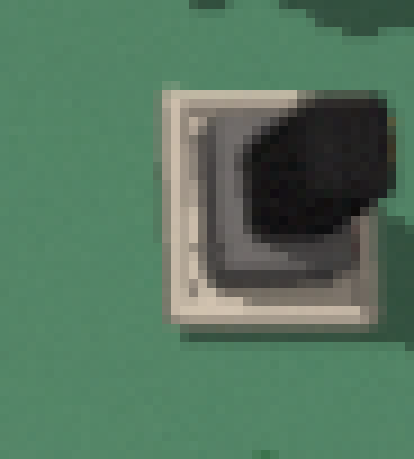

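```bash
cat >> h.py <<'E'
from scipy.spatial.transform import Rotation as Ro
def delta(p,jawdeg):
    "tool shift mm + rotvec to reach TCP p, pointing down, jaw z-axis at yaw jawdeg"
    st=sensors.observe(); R=st["ee_rot"]; a=np.deg2rad(jawdeg)
    z=np.array([np.cos(a),np.sin(a),0]); y=np.array([0,0,-1.]); x=np.cross(y,z)
    T=np.stack([x,y,z],1)
    d=R.T@(np.array(p)-st["ee_pos"])*1000; r=Ro.from_matrix(R.T@T).as_rotvec()
    print("t",round(st["time_s"],2),"pos",st["ee_pos"].round(4),"jaw",round(np.rad2deg(np.arctan2(R[1,2],R[0,2])),2),"q",st["q"].round(2),"F",st["wrist_force"].round(2),"w",round(st["width"],4))
    print("shift",d.round(1),"rot",r.round(4))
E
python3 -c "
from h import *
delta([.470,-.355,.2],-96.7)"
```

```text
t 1.1 pos [ 0.227  -0.5283  0.2098] jaw -66.75 q [-1.37  0.18  1.61 -0.    1.35 -0.21] F [-0.92  0.17 -0.76] w 0.0883
shift [-291.7    9.8  -63.3] rot [-1.000e-04  5.227e-01  0.000e+00]
```

Candidates for the scanner (scene picture): green one at (211,199), black one in the pad at (204,228), yellow one at (201,262). I choose the black one, which the crop shows standing in the white pad. For the pad: white ones at (212,240) (y≈-0.36) and (115,243) (y≈-0.62); the leftmost is the one under the black scanner.

>>> carry_out([
  [88,-48,2,-10,0,0.13,0],
  [88,-96,4,-21,0,0.26,0],
  [88,-145,6,-32,0,0.39,0],
  [88,-194,8,-42,0,0.52,0],
  [88,-242,10,-53,0,0.523,0],
], newtons=25)

```text
time_s: 1.6
ee_pos: [0.4299, -0.3829, 0.2]
ee_rot: [[-0.993, 0.0, -0.121], [0.121, -0.001, -0.993], [-0.0, -1.0, 0.001]]
wrist_force: [0.4, -0.6, -0.3]
width: 0.0878
```

```bash
python3 -c "
from h import *
delta([.470,-.355,.087],-96.7)"
```

```text
t 1.6 pos [ 0.4299 -0.3829  0.2   ] jaw -96.95 q [-0.93  0.19  1.62  0.    1.33  0.76] F [ 0.44 -0.55 -0.33] w 0.0878
shift [-36.4 113.  -32.6] rot [-0.0005 -0.0044 -0.0005]
```

>>> carry_out([
  [88,-30,0,-26,0,-0.004,0],
  [88,-36,5,-32,0,-0.004,0],
  [88,-36,40,-32,0,-0.004,0],
  [88,-36,80,-32,0,-0.004,0],
  [88,-36,113,-32,0,-0.004,0],
])

```text
time_s: 2.1
ee_pos: [0.4687, -0.3555, 0.0851]
ee_rot: [[-0.993, -0.0, -0.117], [0.117, -0.0, -0.993], [0.0, -1.0, 0.0]]
wrist_force: [0.3, -0.1, -1.2]
width: 0.0879
```

```bash
python3 - <<'E'
from h import *
delta([.470,-.355,.087],-96.7)
for n in("scene","top"):
    s=snapshot(n); c=(150,310,120,340) if n=="scene" else (170,330,350,570)
    cv2.imwrite(f"pics/{n}1.png",cv2.resize(s["img"][c[0]:c[1],c[2]:c[3]],None,fx=3.5,fy=3.5,interpolation=cv2.INTER_CUBIC))
E
```

```text
t 2.1 pos [ 0.4687 -0.3555  0.0851] jaw -96.71 q [-0.85  0.35  1.67 -0.    1.12  0.84] F [ 0.27 -0.07 -1.17] w 0.0879
shift [-1.2 -1.9 -0.6] rot [-0.0003 -0.0002  0.0004]
```

View pics/scene1.png

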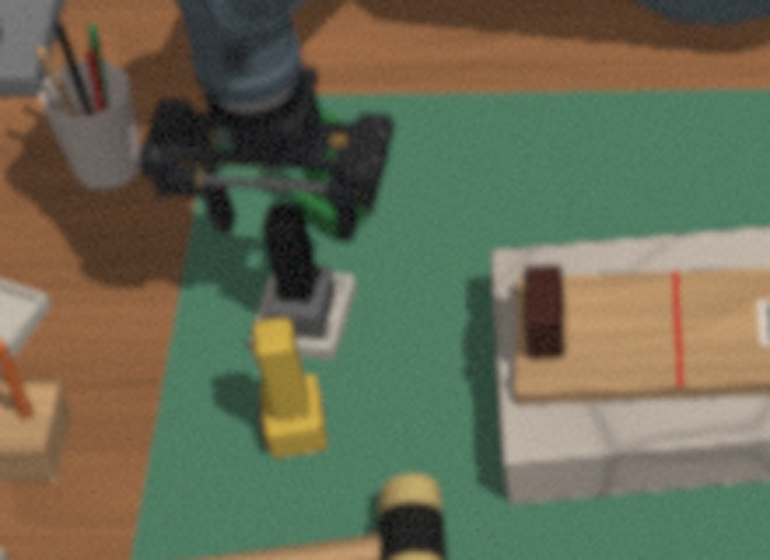

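View pics/top1.png

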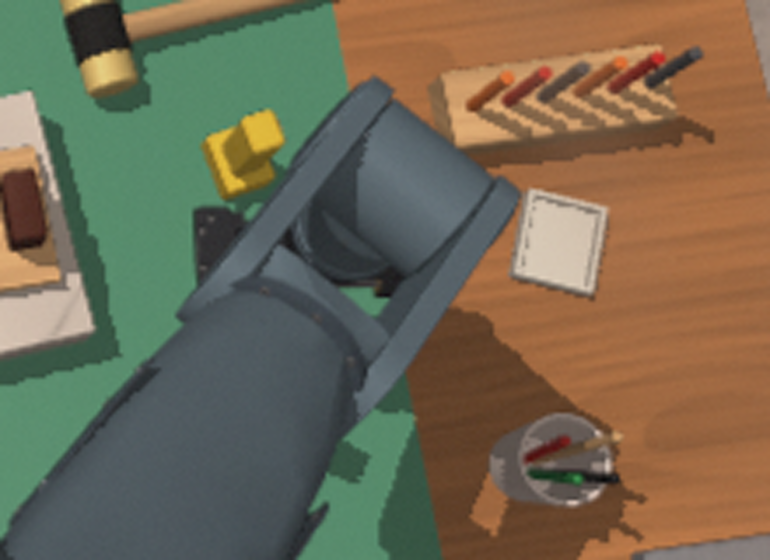

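```bash
python3 - <<'E'
from h import *
st=sensors.observe(); print(st["time_s"],st["ee_pos"],st["q"],st["joint_velocities"])
s=snapshot("scene"); p=proj(s,st["ee_pos"]); print(p, (p-[120,150])*3.5)
w=pts(s); 
cv2.imwrite(f"pics/scene2.png",cv2.resize(s["img"][150:310,120:340],None,fx=3.5,fy=3.5,interpolation=cv2.INTER_CUBIC))
E
```

```text
2.2 [ 0.46607916 -0.3528325   0.08170177] [-8.50643738e-01  3.52017017e-01  1.67322390e+00 -4.51562739e-04
  1.12584829e+00  8.38146112e-01] [ 0.00332448 -0.05983485 -0.06761812  0.0037929   0.06262204  0.00211277]
[203.7927947  223.03663145] [293.27478146 255.62821008]
```

View pics/scene2.png

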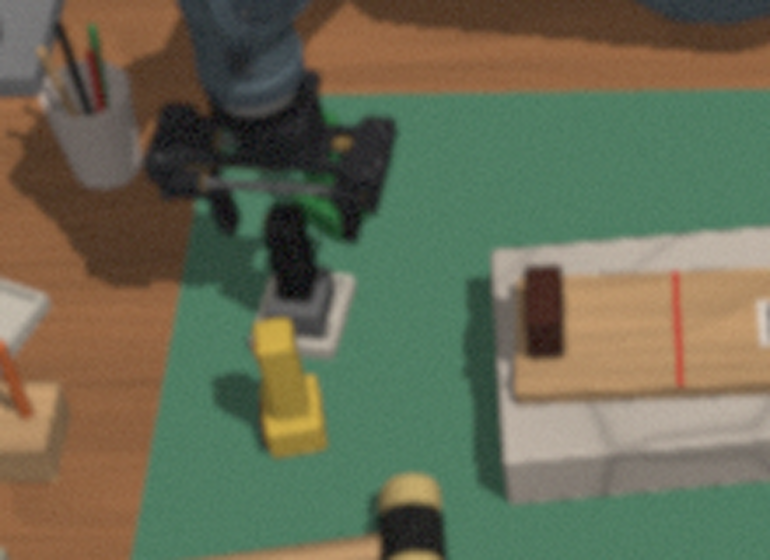

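```bash
python3 - <<'E'
from h import *
np.set_printoptions(precision=3,suppress=True)
st=sensors.observe(); print(st["time_s"],st["ee_pos"],st["joint_velocities"],st["width"])
s=snapshot("scene"); w=pts(s)
print(proj(s,st["ee_pos"]))
for (cu,cv) in ((225,215),(228,230),(350,225),(345,235),(290,225),(292,250)):
    u,v=int(120+cu/3.5),int(150+cv/3.5); print(u,v,np.nanmedian(w[v-1:v+2,u-1:u+2].reshape(-1,3),0))
R=st["ee_rot"]
for y in(-10,0,8):
  for z in (-44,44): 
    P=st["ee_pos"]+R@np.array([0,y,z])/1000; p=proj(s,P); print(y,z,P,p,(p-[120,150])*3.5)
st=sensors.observe(); print(st["time_s"],st["ee_pos"],st["joint_velocities"],st["wrist_force"])
E
```

```text
2.25 [ 0.468 -0.355  0.085] [ 0.002 -0.054 -0.06   0.001  0.012  0.003] 0.08789050322727984
[202.99 222.75]
184 211 [ 0.467 -0.4    0.134]
185 215 [ 0.468 -0.4    0.118]
220 214 [ 0.481 -0.297  0.138]
218 217 [ 0.478 -0.306  0.12 ]
202 214 [ 0.48  -0.348  0.136]
203 221 [ 0.485 -0.348  0.11 ]
-10 -44 [ 0.473 -0.311  0.095] [217.535 221.608] [341.373 250.628]
-10 44 [ 0.462 -0.398  0.095] [187.396 219.345] [235.885 242.709]
0 -44 [ 0.473 -0.311  0.085] [218.02  223.882] [343.07  258.587]
0 44 [ 0.462 -0.398  0.085] [188.01  221.622] [238.036 250.676]
8 -44 [ 0.473 -0.311  0.077] [218.405 225.687] [344.417 264.905]
8 44 [ 0.462 -0.398  0.077] [188.498 223.428] [239.743 256.999]
2.3 [ 0.469 -0.356  0.087] [ 0.003 -0.037 -0.037 -0.    -0.002  0.002] [ 0.304 -0.532  1.287]
```

```bash
python3 - <<'E'
from h import *
np.set_printoptions(precision=3,suppress=True)
st=sensors.observe(); print(st["time_s"],st["ee_pos"],st["joint_velocities"])
s=snapshot("scene"); w=pts(s)
cv2.imwrite("pics/scene3.png",cv2.resize(cv2.convertScaleAbs(s["img"][180:250,160:250],alpha=2),None,fx=8,fy=8,interpolation=cv2.INTER_NEAREST))
print(w[195:240:2,186,2]); print(w[195:240:2,218,2])
st=sensors.observe(); print(st["time_s"],st["ee_pos"],st["joint_velocities"])
E
```

```text
2.3 [ 0.469 -0.356  0.087] [ 0.003 -0.037 -0.037 -0.    -0.002  0.002]
[ 0.225  0.005  0.     0.201  0.003  0.011  0.006  0.138    nan  0.111
  0.006  0.003  0.005 -0.     0.003 -0.001  0.     0.003 -0.007  0.001
  0.006  0.008  0.002]
[ 0.223  0.227  0.227  0.225  0.208  0.2    0.194  0.162  0.15   0.143
  0.134  0.126  0.001 -0.004  0.01   0.002  0.005  0.022  0.013  0.018
  0.023  0.017  0.013]
2.35 [ 0.47  -0.357  0.089] [ 0.003 -0.023 -0.017 -0.001 -0.004  0.003]
```

View pics/scene3.png

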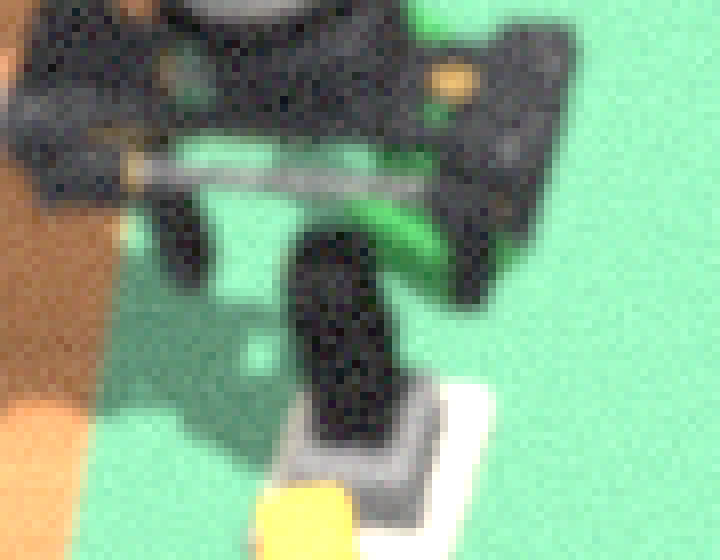

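```bash
python3 - <<'E'
from h import *
np.set_printoptions(precision=3,suppress=True)
s=dict(np.load("scene0.npz")); w=pts(s)
cv2.imwrite("pics/scene0g.png",cv2.resize(cv2.convertScaleAbs(s["img"][70:140,90:180],alpha=2),None,fx=8,fy=8,interpolation=cv2.INTER_NEAREST))
P=np.array([.227,-.5283,.2098]); print(proj(s,P))
R=np.array([[-.9188,0,.3947],[-.3947,0,-.9188],[0,-1,0]])
for z in(-44,44): print(proj(s,P+R@[0,.008,z/1000]),P+R@[0,.008,z/1000])
q=(abs(w[...,0]-.227)<.06)&(abs(w[...,1]+.528)<.07)&(w[...,2]>.12)&(w[...,2]<.24)
ys,xs=np.where(q)
for y,x in zip(ys,xs): 
    if w[y,x,2]<.222: print(x,y,w[y,x])
E
```

```text
[146.47 134.46]
[161.57 132.47] [ 0.21  -0.488  0.202]
[132.402 140.618] [ 0.244 -0.569  0.202]
135 156 [ 0.261 -0.569  0.156]
136 156 [ 0.26  -0.567  0.154]
137 156 [ 0.261 -0.563  0.156]
146 156 [ 0.257 -0.538  0.152]
135 157 [ 0.264 -0.569  0.154]
136 157 [ 0.263 -0.566  0.153]
137 157 [ 0.267 -0.562  0.157]
145 157 [ 0.274 -0.535  0.163]
146 157 [ 0.264 -0.536  0.154]
147 157 [ 0.266 -0.533  0.155]
136 158 [ 0.269 -0.565  0.155]
137 158 [ 0.27  -0.562  0.156]
138 158 [ 0.267 -0.56   0.153]
145 158 [ 0.267 -0.539  0.153]
146 158 [ 0.262 -0.538  0.148]
147 158 [ 0.266 -0.534  0.151]
136 159 [ 0.264 -0.568  0.146]
137 159 [ 0.26  -0.567  0.142]
138 159 [ 0.264 -0.562  0.146]
145 159 [ 0.262 -0.542  0.144]
146 159 [ 0.273 -0.534  0.155]
147 159 [ 0.264 -0.535  0.146]
136 160 [ 0.264 -0.569  0.142]
137 160 [ 0.269 -0.564  0.147]
138 160 [ 0.264 -0.563  0.142]
145 160 [ 0.266 -0.541  0.144]
146 160 [ 0.267 -0.538  0.144]
147 160 [ 0.27  -0.534  0.147]
137 161 [ 0.269 -0.565  0.143]
138 161 [ 0.266 -0.563  0.14 ]
139 161 [ 0.261 -0.562  0.135]
145 161 [ 0.264 -0.543  0.138]
146 161 [ 0.
[... 217 characters left out ...]
277 -0.533  0.146]
148 162 [ 0.258 -0.537  0.128]
137 163 [ 0.267 -0.567  0.133]
138 163 [ 0.266 -0.565  0.131]
139 163 [ 0.262 -0.563  0.128]
140 163 [ 0.264 -0.56   0.13 ]
146 163 [ 0.276 -0.537  0.141]
147 163 [ 0.277 -0.534  0.142]
148 163 [ 0.266 -0.535  0.131]
138 164 [ 0.264 -0.567  0.126]
139 164 [ 0.263 -0.564  0.124]
140 164 [ 0.266 -0.56   0.128]
147 164 [ 0.272 -0.537  0.133]
148 164 [ 0.27  -0.534  0.131]
138 165 [ 0.272 -0.564  0.129]
139 165 [ 0.268 -0.563  0.125]
147 165 [ 0.269 -0.539  0.125]
148 165 [ 0.268 -0.536  0.125]
138 166 [ 0.267 -0.568  0.12 ]
139 166 [ 0.269 -0.564  0.122]
141 166 [ 0.27  -0.557  0.123]
147 166 [ 0.274 -0.538  0.126]
139 167 [ 0.275 -0.562  0.124]
```

View pics/scene0g.png

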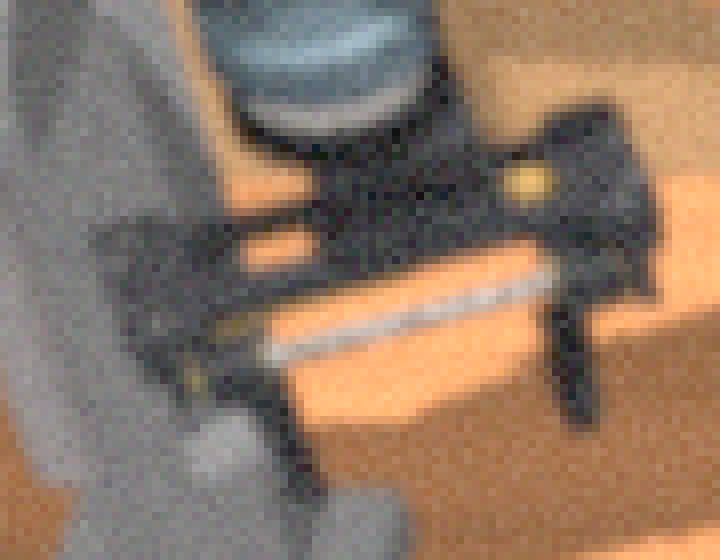

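```bash
python3 - <<'E'
from h import *
np.set_printoptions(precision=4,suppress=True)
st=sensors.observe(); print(st["time_s"],st["ee_pos"],st["joint_velocities"],st["ee_rot"])
s=snapshot("scene"); w=pts(s); R=st["ee_rot"]
g=cv2.cvtColor(s["img"],cv2.COLOR_BGR2GRAY)
t=(w-st["ee_pos"])@R*1000   # tool coords
for side in(-1,1):
    q=(abs(t[...,2]*side-50)<20)&(abs(t[...,0])<45)&(t[...,1]<10)&(t[...,1]>-160)&(g<45)
    p=t[q]
    for lo in range(-130,0,10):
        k=p[(p[:,1]>=lo)&(p[:,1]<lo+10)]
        if len(k): print(side,lo,len(k),np.median(k,0),k[:,2].min(),k[:,2].max(),k[:,0].min(),k[:,0].max())
E
```

```text
2.35 [ 0.4699 -0.3568  0.0886] [ 0.0028 -0.0227 -0.0169 -0.0006 -0.004   0.0026] [[-0.9931  0.0016 -0.1175]
 [ 0.1175 -0.0021 -0.9931]
 [-0.0018 -1.      0.0019]]
-1 -130 19 [ -19.7342 -123.4818  -58.1921] -68.81069384889587 -31.382396161913412 -35.22040612695165 -14.253777990923432
-1 -120 24 [ -27.672  -117.0288  -61.0105] -69.2555962026235 -55.88183274512047 -36.02261268331926 -15.233419194631777
-1 -110 12 [ -30.4754 -105.2756  -64.4028] -68.82813570546689 -54.39947304664831 -32.59149749615723 -25.575487122753042
-1 -80 7 [ -9.8953 -71.9545 -56.2017] -61.876990787492055 -49.55445550047574 -11.788531800455198 -6.613938732941908
-1 -70 10 [ -6.0698 -61.6625 -54.9128] -61.790224487629736 -49.56404480451836 -13.26792832000287 0.22117604553041564
-1 -60 14 [ -6.4    -55.7634 -58.3902] -61.7738495870754 -47.59672118233393 -10.93866524324777 8.313184908715915
-1 -50 16 [ -5.7776 -46.0542 -52.0075] -59.990855396479816 -45.6545581805911 -10.760043341235408 10.255732315370704
-1 -40 2 [ -6.941  -37.641  -52.0726] -53.42454946754961 -50.72055383032069 -7.20908870660484 -6.672991480513766
1 
[... 540 characters left out ...]
85090244 -12.070132785090244
1 -80 20 [ -6.2313 -76.2845  46.889 ] 41.804480985759746 58.45962430511452 -10.630943566317272 2.276873243790695
1 -70 13 [ -5.5521 -63.2298  47.6875] 42.42157522882036 54.66970055872718 -8.929480405812527 3.9571778998098717
1 -60 14 [ -6.1556 -55.3714  46.4362] 40.47752121277964 56.533618566894305 -10.615520301067269 4.533449213087808
1 -50 17 [ -5.2166 -47.1465  45.7178] 40.74518064587091 55.24261950110609 -8.72555190370975 3.6096458384312
1 -40 6 [ -4.4777 -37.3758  51.1083] 45.107525085155814 53.16317737372385 -7.997759396937405 -3.8490928686766344
1 -30 1 [ -2.7654 -29.8013  49.3396] 49.339649423961234 49.339649423961234 -2.765404409543284 -2.765404409543284
```

```bash
python3 -c "
from h import *
delta([.470,-.355,.2],-96.7)
delta([.300,-.15,.2],-96.7)
"
```

```text
t 2.4 pos [ 0.4704 -0.3571  0.0893] jaw -96.74 q [-0.85  0.34  1.67 -0.    1.13  0.84] F [ 0.22  0.59 -0.15] w 0.0878
shift [   0.3 -110.7   -1.8] rot [-0.0029 -0.0008 -0.003 ]
t 2.4 pos [ 0.4704 -0.3571  0.0893] jaw -96.74 q [-0.85  0.34  1.67 -0.    1.13  0.84] F [ 0.22  0.59 -0.15] w 0.0878
shift [ 193.2 -111.8 -185.4] rot [-0.0029 -0.0008 -0.003 ]
```

>>> carry_out([
  [88,0,-40,0,0,0,0],
  [88,0,-80,0,0,0,0],
  [60,0,-110,0,0,0,0],
  [30,30,-112,-30,0,0,0],
  [0,62,-112,-60,0,0,0],
])

```text
time_s: 2.9
ee_pos: [0.4166, -0.2914, 0.2051]
ee_rot: [[-0.993, 0.008, -0.118], [0.118, -0.009, -0.993], [-0.009, -1.0, 0.008]]
wrist_force: [-0.0, 0.6, 1.0]
width: 0.0663
```

>>> carry_out([
  [0,34,0,-33,0,0,0],
  [0,68,0,-66,0,0,0],
  [0,102,0,-98,0,0,0],
  [0,131,0,-125,0,0,0],
  [0,131,30,-125,0,0,0],
])

```text
time_s: 3.4
ee_pos: [0.303, -0.1531, 0.1792]
ee_rot: [[-0.993, 0.02, -0.117], [0.116, -0.022, -0.993], [-0.022, -1.0, 0.019]]
wrist_force: [1.2, -1.1, -1.0]
width: 0.0261
```

```bash
python3 - <<'E'
from h import *
np.set_printoptions(precision=4,suppress=True)
delta([.300,-.15,.01],-96.7)
st=sensors.observe()
s=snapshot("scene"); w=pts(s); R=st["ee_rot"]
g=cv2.cvtColor(s["img"],cv2.COLOR_BGR2GRAY)
cv2.imwrite("pics/scene4.png",cv2.resize(s["img"][100:260,200:360],None,fx=3.7,fy=3.7,interpolation=cv2.INTER_CUBIC))
t=(w-st["ee_pos"])@R*1000
q=(abs(t[...,2])<20)&(abs(t[...,0])<25)&(g<50)&(t[...,1]>-110)
p=t[q]
for lo in range(-110,40,10):
    k=p[(p[:,1]>=lo)&(p[:,1]<lo+10)]
    if len(k): print(lo,len(k),np.median(k,0))
print(proj(s,st["ee_pos"]))
E
```

```text
t 3.4 pos [ 0.303  -0.1531  0.1792] jaw -96.71 q [-0.82 -0.41  2.2  -0.    1.32  0.87] F [ 1.17 -1.09 -0.99] w 0.0261
shift [  7.1 169.   -6. ] rot [-0.0194  0.0001 -0.0222]
-100 1 [ -8.4884 -92.4202  19.8835]
-90 5 [ -3.9691 -83.3199  16.5362]
-80 17 [ -2.5675 -76.6371  15.0529]
-70 8 [ -6.8749 -62.6517  15.5715]
-60 12 [ -5.6433 -54.9617  13.4721]
-50 9 [ -7.1129 -43.6079  17.0034]
-40 3 [ -0.5654 -38.0935  15.4471]
[272.9141 158.2095]
```

View pics/scene4.png

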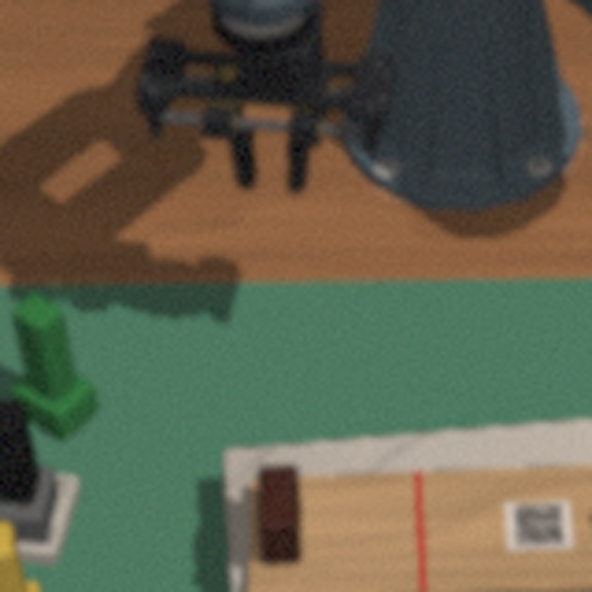

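>>> carry_out([
  [0,3,35,-3,-0.02,0,-0.02],
  [0,7,70,-6,-0.02,0,-0.022],
  [0,7,105,-6,-0.02,0,-0.022],
  [0,7,135,-6,-0.02,0,-0.022],
  [0,7,145,-6,-0.02,0,-0.022],
])

```text
time_s: 3.95
ee_pos: [0.2962, -0.1466, 0.0264]
ee_rot: [[-0.993, -0.008, -0.118], [0.118, 0.01, -0.993], [0.009, -1.0, -0.009]]
wrist_force: [-0.6, 0.4, 0.5]
width: 0.0002
```

>>> carry_out([
  [0,0,2,0,0,0,0],
  [0,0,5,0,0,0,0],
  [0,0,9,0,0,0,0],
  [0,0,13,0,0,0,0],
  [0,0,15,0,0,0,0],
])

```text
time_s: 4.45
ee_pos: [0.2964, -0.1468, 0.0116]
ee_rot: [[-0.993, -0.008, -0.118], [0.118, 0.009, -0.993], [0.009, -1.0, -0.008]]
wrist_force: [-1.3, -0.6, 0.3]
width: 0.0004
```

```bash
python3 - <<'E'
from h import *
delta([.300,-.15,.004],-96.7)
E
```

```text
t 4.45 pos [ 0.2964 -0.1468  0.0116] jaw -96.76 q [-0.82 -0.05  2.33  0.    0.88  0.86] F [-1.31 -0.6   0.31] w 0.0004
shift [-4.   7.5  2.8] rot [ 0.0081 -0.001   0.0088]
```

>>> carry_out([
  [0,0,1,0,0,0,0],
  [0,0,2.5,0,0,0,0],
  [0,0,4,0,0,0,0],
  [0,0,5,0,0,0,0],
  [0,0,6,0,0,0,0],
])

```text
time_s: 4.95
ee_pos: [0.2963, -0.1467, 0.0055]
ee_rot: [[-0.993, -0.008, -0.118], [0.118, 0.009, -0.993], [0.009, -1.0, -0.008]]
wrist_force: [-0.8, 0.5, 1.1]
width: 0.0005
```

```bash
python3 - <<'E'
from h import *
delta([.300,-.15,.0],-96.7)
s=snapshot("scene");cv2.imwrite("pics/scene5.png",cv2.resize(s["img"][100:260,200:360],None,fx=3.7,fy=3.7,interpolation=cv2.INTER_CUBIC))
E
```

```text
t 4.95 pos [ 0.2963 -0.1467  0.0055] jaw -96.76 q [-0.82 -0.03  2.33  0.    0.86  0.86] F [-0.82  0.54  1.09] w 0.0005
shift [-4.1  5.4  2.9] rot [ 0.0081 -0.001   0.0089]
```

View pics/scene5.png

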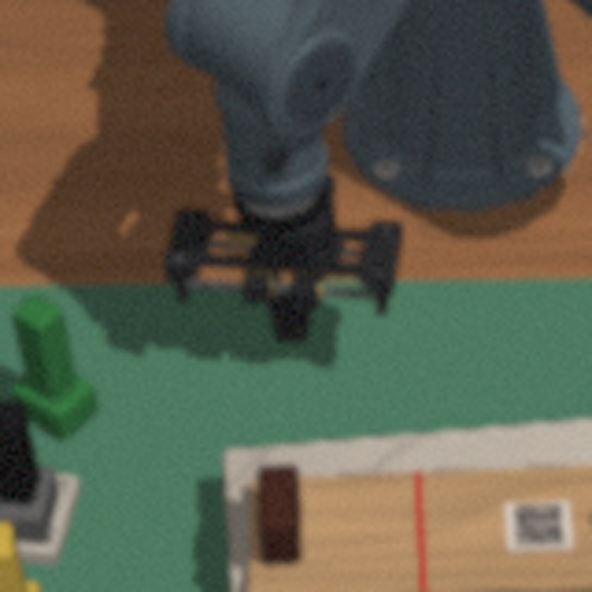

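>>> carry_out([
  [0,0,1,0,0,0,0],
  [0,0,2,0,0,0,0],
  [0,0,4,0,0,0,0],
  [0,0,5,0,0,0,0],
  [0,0,6,0,0,0,0],
])

```text
time_s: 5.5
ee_pos: [0.2962, -0.1466, -0.0008]
ee_rot: [[-0.993, -0.008, -0.118], [0.118, 0.009, -0.993], [0.009, -1.0, -0.008]]
wrist_force: [-0.3, 0.5, -0.1]
width: 0.0005
```

>>> carry_out([
  [0,0,4,0,0,0,0],
  [0,0,9,0,0,0,0],
  [0,0,14,0,0,0,0],
  [0,0,18,0,0,0,0],
  [0,0,20,0,0,0,0],
])

```text
time_s: 6.0
ee_pos: [0.2957, -0.1461, -0.0213]
ee_rot: [[-0.993, -0.009, -0.118], [0.118, 0.01, -0.993], [0.01, -1.0, -0.009]]
wrist_force: [-0.0, 0.9, 0.5]
width: 0.0004
```

>>> carry_out([
  [0,0,2,0,0,0,0],
  [0,0,4,0,0,0,0],
  [0,0,6,0,0,0,0],
  [0,0,7,0,0,0,0],
  [0,0,8,0,0,0,0],
])

```text
time_s: 6.5
ee_pos: [0.2957, -0.146, -0.0286]
ee_rot: [[-0.993, -0.01, -0.117], [0.117, 0.011, -0.993], [0.011, -1.0, -0.01]]
wrist_force: [-7.8, 6.5, 39.8]
width: 0.0002
```

```bash
python3 - <<'E'
from h import *
np.set_printoptions(precision=4,suppress=True)
st=sensors.observe(); print(st["time_s"],st["ee_pos"],st["wrist_force"])
s=snapshot("scene"); w=pts(s); R=st["ee_rot"]
g=cv2.cvtColor(s["img"],cv2.COLOR_BGR2GRAY)
t=(w-st["ee_pos"])@R*1000
q=(abs(t[...,2])<25)&(abs(t[...,0])<25)&(g<55)&(t[...,1]>-95)&(w[...,2]>.004)
p=t[q]
for lo in range(-100,40,6):
    k=p[(p[:,1]>=lo)&(p[:,1]<lo+6)]
    if len(k)>2: print(lo,len(k),np.median(k,0),k.min(0),k.max(0))
cv2.imwrite("pics/scene6.png",cv2.resize(cv2.convertScaleAbs(s["img"][150:210,240:320],alpha=2),None,fx=9,fy=9,interpolation=cv2.INTER_NEAREST))
for zz in (0,.02,.04):
  print(proj(s,[st["ee_pos"][0]+.009,st["ee_pos"][1],zz]),(proj(s,[st["ee_pos"][0]+.009,st["ee_pos"][1],zz])-[240,150])*9)
E
```

```text
6.5 [ 0.2957 -0.146  -0.0286] [-7.796   6.5405 39.7557]
-82 12 [ -8.4753 -78.5128   5.5728] [-15.2628 -81.2782 -11.6863] [  3.5354 -76.3921  12.9587]
-76 10 [ -7.4126 -73.0983  -1.4064] [-13.0791 -75.7004 -17.2192] [  3.4772 -70.0061  11.7082]
-70 18 [ -6.8399 -65.9985  -1.8681] [-13.3963 -69.947  -17.3607] [ -1.3539 -64.0682  14.5351]
-64 10 [ -6.381  -61.0145  -4.8948] [-11.6158 -63.9737 -17.6498] [  4.1874 -58.3582  12.4893]
-58 12 [ -7.2147 -56.1398  -0.1738] [-11.7847 -57.9648 -15.5138] [ -3.2373 -52.0215   9.1979]
-52 16 [ -5.945  -48.6578  -5.6723] [-13.7312 -51.6846 -16.7074] [  9.521  -46.0924  13.9425]
-46 12 [ -4.1294 -42.2824  -3.4793] [ -8.249  -45.8771 -17.6252] [  7.9165 -40.5655   7.0074]
-40 11 [ -4.7468 -36.4231   7.4909] [ -7.472  -39.9646 -11.0907] [ 10.8028 -34.7632  19.6706]
[278.9206 200.3591] [350.285  453.2316]
[278.5456 195.9932] [346.9103 413.939 ]
[278.1646 191.5568] [343.4811 374.0115]
```

View pics/scene6.png

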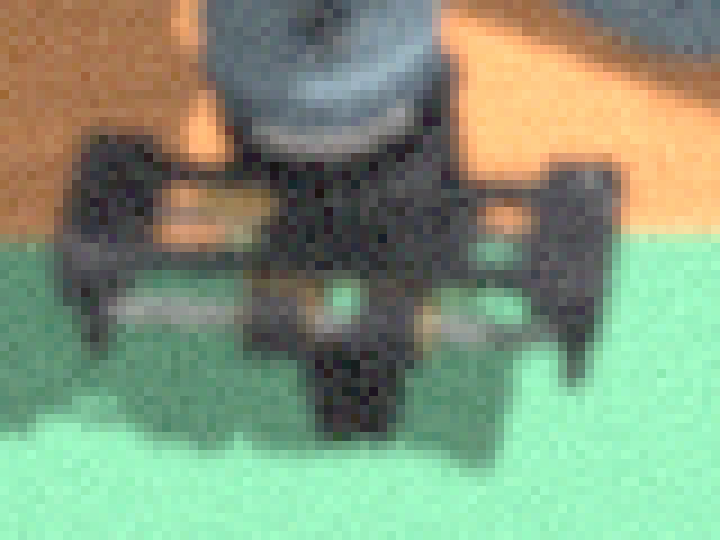

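```bash
cat >> h.py <<'E'
OFF=np.array([.003,-.003,-.0365])
def go(p,jaw): delta(np.array(p)+OFF,jaw)
E
python3 -c "
from h import *
go([.2957-.003,-.146+.003,.21],-96.7)
go([.470,-.355,.21],-96.7)"
```

```text
t 6.55 pos [ 0.2956 -0.146  -0.0285] jaw -96.74 q [-0.82  0.07  2.34  0.    0.75  0.86] F [-4.09  4.65 20.62] w 0.0007
shift [   2.2 -202.    -1.9] rot [ 0.0097 -0.0007  0.011 ]
t 6.55 pos [ 0.2956 -0.146  -0.0285] jaw -96.74 q [-0.82  0.07  2.34  0.    0.75  0.86] F [-4.09  4.65 20.62] w 0.0007
shift [-198.8 -206.1  187.8] rot [ 0.0097 -0.0007  0.011 ]
```

>>> carry_out([
  [0,0,-40,0,0.005,0,0.005],
  [0,2,-85,0,0.01,0,0.01],
  [40,2,-130,0,0.01,0,0.01],
  [88,0,-170,0,0.01,0,0.01],
  [88,-20,-195,20,0.01,0,0.01],
])

```text
time_s: 7.05
ee_pos: [0.3155, -0.17, 0.1695]
ee_rot: [[-0.993, 0.003, -0.116], [0.116, -0.004, -0.993], [-0.003, -1.0, 0.004]]
wrist_force: [0.8, -0.0, -0.0]
width: 0.0223
```

>>> carry_out([
  [88,-32,-6,30,0,0,0],
  [88,-65,-8,60,0,0,0],
  [88,-97,-8,90,0,0,0],
  [88,-130,-8,122,0,0,0],
  [88,-160,-8,150,0,0,0],
])

```text
time_s: 7.55
ee_pos: [0.4581, -0.3391, 0.1781]
ee_rot: [[-0.993, 0.003, -0.116], [0.116, -0.004, -0.993], [-0.003, -1.0, 0.004]]
wrist_force: [-0.0, -0.3, 0.3]
width: 0.062
```

```bash
python3 -c "
from h import *
go([.470,-.355,.087],-96.7)"
```

```text
t 7.55 pos [ 0.4581 -0.3391  0.1781] jaw -96.68 q [-0.85  0.2   1.66 -0.    1.29  0.84] F [-0.04 -0.33  0.29] w 0.062
shift [-16.6 127.8  16.6] rot [-0.0036  0.0004 -0.0031]
```

>>> carry_out([
  [88,-12,0,12,0,0,0],
  [88,-17,10,17,-0.003,0,-0.003],
  [88,-17,35,17,-0.003,0,-0.003],
  [88,-17,60,17,-0.003,0,-0.003],
  [88,-17,85,17,-0.003,0,-0.003],
])

```text
time_s: 8.05
ee_pos: [0.4725, -0.3572, 0.0916]
ee_rot: [[-0.993, -0.001, -0.116], [0.116, 0.0, -0.993], [0.001, -1.0, -0.0]]
wrist_force: [-0.5, -0.6, -0.9]
width: 0.0881
```

```bash
python3 - <<'E'
from h import *
go([.470,-.355,.087],-96.7)
s=snapshot("scene");cv2.imwrite("pics/scene7.png",cv2.resize(cv2.convertScaleAbs(s["img"][180:260,160:260],alpha=2),None,fx=7,fy=7,interpolation=cv2.INTER_NEAREST))
E
```

```text
t 8.05 pos [ 0.4725 -0.3572  0.0916] jaw -96.67 q [-0.85  0.35  1.66 -0.    1.14  0.84] F [-0.46 -0.63 -0.86] w 0.0881
shift [-0.7 41.1  0.8] rot [0.0004 0.0006 0.0009]
```

View pics/scene7.png

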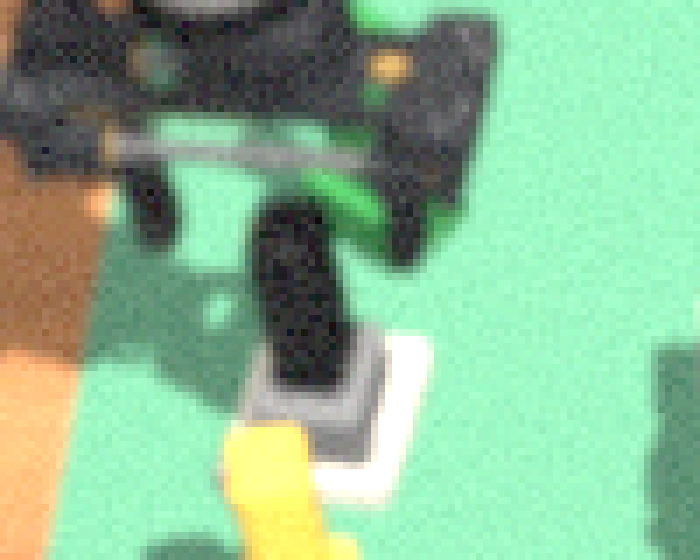

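>>> carry_out([
  [88,0,14,0,0,0,0],
  [88,0,28,0,0,0,0],
  [88,0,36,0,0,0,0],
  [88,0,38,0,0,0,0],
  [88,0,38,0,0,0,0],
])

```text
time_s: 8.6
ee_pos: [0.4702, -0.3548, 0.0492]
ee_rot: [[-0.993, -0.005, -0.116], [0.116, 0.006, -0.993], [0.006, -1.0, -0.005]]
wrist_force: [-0.4, 0.4, 0.3]
width: 0.0881
```

>>> carry_out([
  [60,0,1,0,0,0,0],
  [0,0,1,0,0,0,0],
  [0,0,1,0,0,0,0],
  [0,0,1,0,0,0,0],
  [0,0,1,0,0,0,0],
], newtons=25)

```text
time_s: 9.1
ee_pos: [0.4702, -0.3548, 0.0484]
ee_rot: [[-0.993, -0.005, -0.116], [0.116, 0.005, -0.993], [0.006, -1.0, -0.005]]
wrist_force: [-0.3, 0.1, 0.5]
width: 0.05
```

>>> carry_out([
  [0,0,0,0,0,0,0],
  [0,0,0,0,0,0,0],
  [0,0,0,0,0,0,0],
  [0,0,0,0,0,0,0],
  [0,0,0,0,0,0,0],
])

```text
time_s: 9.6
ee_pos: [0.4702, -0.3549, 0.0484]
ee_rot: [[-0.993, -0.005, -0.116], [0.116, 0.005, -0.993], [0.006, -1.0, -0.005]]
wrist_force: [1.7, -0.1, 0.1]
width: 0.0296
```

```bash
python3 - <<'E'
from h import *
go([.470,-.355,.087],-96.7)
s=snapshot("scene");cv2.imwrite("pics/scene8.png",cv2.resize(cv2.convertScaleAbs(s["img"][180:260,160:260],alpha=2),None,fx=7,fy=7,interpolation=cv2.INTER_NEAREST))
E
```

```text
t 9.6 pos [ 0.4702 -0.3549  0.0484] jaw -96.67 q [-0.85  0.41  1.68 -0.    1.07  0.84] F [ 1.73 -0.07  0.12] w 0.0296
shift [-3.1 -2.2  2.7] rot [0.0045 0.0006 0.0058]
```

View pics/scene8.png

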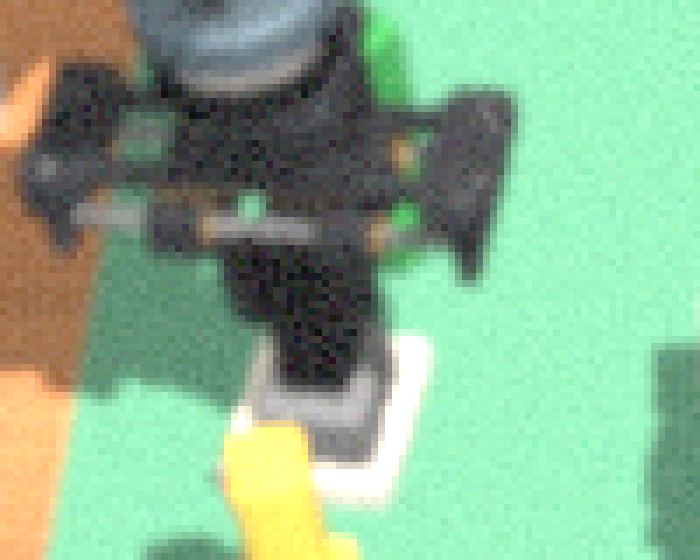

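>>> carry_out([
  [0,0,-10,0,0,0,0],
  [0,0,-30,0,0,0,0],
  [0,0,-60,0,0,0,0],
  [0,0,-90,0,0,0,0],
  [0,0,-115,0,0,0,0],
])

```text
time_s: 10.15
ee_pos: [0.471, -0.3556, 0.1656]
ee_rot: [[-0.993, -0.004, -0.116], [0.116, 0.005, -0.993], [0.005, -1.0, -0.004]]
wrist_force: [-0.3, -0.1, -1.1]
width: 0.0299
```

```bash
python3 - <<'E'
from h import *
delta([.542,.0505,.200],-96.7)
s=snapshot("scene");cv2.imwrite("pics/scene9.png",cv2.resize(cv2.convertScaleAbs(s["img"][150:260,140:280],alpha=1.6),None,fx=5,fy=5,interpolation=cv2.INTER_NEAREST))
E
```

```text
t 10.15 pos [ 0.471  -0.3556  0.1656] jaw -96.67 q [-0.85  0.26  1.6  -0.    1.28  0.84] F [-0.26 -0.11 -1.14] w 0.0299
shift [ -23.2  -32.9 -411.7] rot [0.004  0.0006 0.0049]
```

View pics/scene9.png

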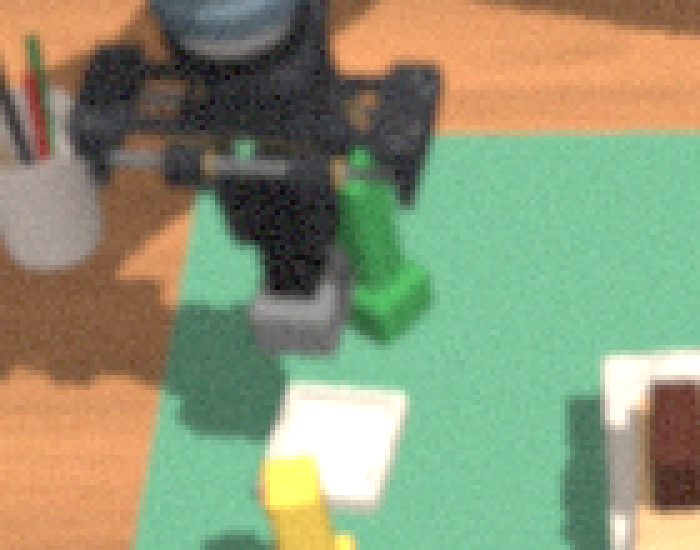

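>>> carry_out([
  [0,0,-25,-20,0,0,0],
  [0,-2,-33,-55,0.002,0,0.002],
  [0,-5,-33,-100,0.004,0,0.005],
  [0,-8,-33,-145,0.004,0,0.005],
  [0,-11,-33,-190,0.004,0,0.005],
])

```text
time_s: 10.7
ee_pos: [0.5054, -0.1682, 0.2028]
ee_rot: [[-0.993, 0.004, -0.117], [0.117, -0.005, -0.993], [-0.005, -1.0, 0.004]]
wrist_force: [0.6, 0.6, -1.8]
width: 0.0302
```

>>> carry_out([
  [0,-3,0,-45,0,0,0],
  [0,-5,0,-90,0,0,0],
  [0,-8,0,-130,0,0,0],
  [0,-10,0,-165,0,0,0],
  [0,-11,0,-195,0,0,0],
])

```text
time_s: 11.2
ee_pos: [0.5388, 0.0264, 0.2017]
ee_rot: [[-0.993, 0.004, -0.116], [0.116, -0.004, -0.993], [-0.004, -1.0, 0.004]]
wrist_force: [-0.0, -0.0, -1.8]
width: 0.0297
```

```bash
cat > pad.py <<'E'
from h import *
np.set_printoptions(precision=4,suppress=True)
for n in("scene","top"):
    s=snapshot(n); w=pts(s); hsv=cv2.cvtColor(s["img"],cv2.COLOR_BGR2HSV)
    m=(abs(w[...,0]-.469)<.07)&(abs(w[...,1]+.357)<.07)&(hsv[...,1]<70)&(hsv[...,2]>90)&(w[...,2]>.0)&(w[...,2]<.03)
    m=cv2.morphologyEx(m.astype(np.uint8),cv2.MORPH_OPEN,np.ones((3,3)))>0
    p=w[m]; print(n,m.sum(),p.mean(0) if len(p) else 0,cv2.minAreaRect(p[:,:2].astype(np.float32)) if len(p) else 0)
    cv2.imwrite(f"pics/{n}10.png",s["img"])
    st=None
E
python3 -c "
from h import *
delta([.542,.0505,.200],-96.7)"; python3 pad.py
```

```text
t 11.2 pos [0.5388 0.0264 0.2017] jaw -96.64 q [-0.17  0.11  1.71 -0.    1.32  1.52] F [-0.04 -0.03 -1.79] w 0.0297
shift [ -0.4   1.6 -24.3] rot [-0.0039  0.0011 -0.0044]
scene 524 [ 0.4604 -0.3505  0.012 ] ((0.4619625210762024, -0.3582347333431244), (0.08213033527135849, 0.10257463902235031), 82.95165252685547)
top 605 [ 0.4697 -0.3583  0.0094] ((0.4693716764450073, -0.36010921001434326), (0.07782059907913208, 0.08038695901632309), 82.82840728759766)
```

View pics/scene10.png

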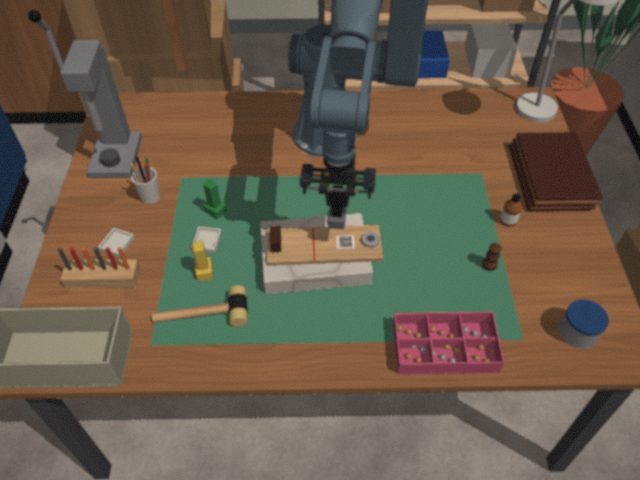

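>>> carry_out([
  [0,0,1,-10,-0.002,0,-0.002],
  [0,0,1,-18,-0.004,0,-0.004],
  [0,0,1,-23,-0.004,0,-0.004],
  [0,0,1,-24,-0.004,0,-0.004],
  [0,0,1,-24,-0.004,0,-0.004],
])

```text
time_s: 11.8
ee_pos: [0.5415, 0.0512, 0.2005]
ee_rot: [[-0.994, 0.0, -0.113], [0.113, 0.001, -0.994], [-0.0, -1.0, -0.001]]
wrist_force: [-0.3, 0.4, -1.8]
width: 0.0299
```

```bash
python3 - <<'E'
from h import *
np.set_printoptions(precision=4,suppress=True)
delta([.542,.0505,.200],-96.7)
for n in("scene","top"):
    s=snapshot(n); w=pts(s); hsv=cv2.cvtColor(s["img"],cv2.COLOR_BGR2HSV); g=hsv[...,2]
    q=(abs(w[...,0]-.543)<.045)&(abs(w[...,1]-.05)<.045)&(w[...,2]>.15)&(w[...,2]<.205)
    p=w[q]
    for lo in np.arange(.15,.205,.01):
        k=p[(p[:,2]>=lo)&(p[:,2]<lo+.01)]
        if len(k)>2: print(n,lo.round(3),len(k),k.min(0),k.max(0))
    cv2.imwrite(f"pics/{n}11.png",cv2.resize(cv2.convertScaleAbs(s["img"][150:290,250:430],alpha=1.5),None,fx=4,fy=4,interpolation=cv2.INTER_CUBIC))
E
```

```text
t 11.8 pos [0.5415 0.0512 0.2005] jaw -96.48 q [-0.12  0.12  1.7   0.    1.33  1.56] F [-0.28  0.37 -1.77] w 0.0299
shift [-0.6  0.5  0.6] rot [ 0.0008  0.0038 -0.0001]
scene 0.16 14 [0.5593 0.0275 0.163 ] [0.5696 0.0727 0.1696]
scene 0.17 48 [0.5319 0.0272 0.1703] [0.5742 0.0769 0.1797]
scene 0.18 53 [0.5171 0.0272 0.1801] [0.573  0.0761 0.1894]
scene 0.19 129 [0.5134 0.0295 0.1902] [0.5755 0.077  0.2   ]
scene 0.2 41 [0.5218 0.0296 0.2   ] [0.5738 0.0733 0.2049]
top 0.16 9 [0.5129 0.0348 0.1616] [0.519  0.0762 0.1697]
top 0.17 8 [0.5135 0.0308 0.1703] [0.5204 0.0732 0.1746]
top 0.18 24 [0.5127 0.0296 0.1802] [0.5267 0.0768 0.1896]
top 0.19 77 [0.514  0.0322 0.1901] [0.5396 0.076  0.1996]
top 0.2 12 [0.5183 0.0429 0.2003] [0.5273 0.0648 0.2028]
```

View pics/scene11.png

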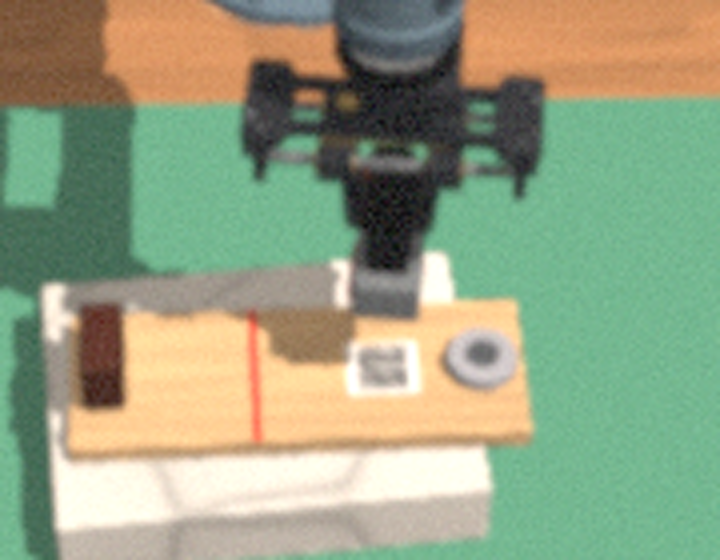

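View pics/top11.png

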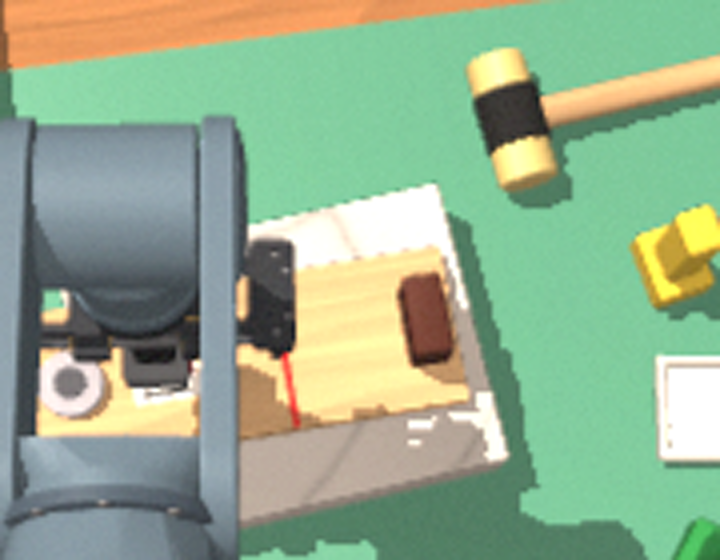

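>>> carry_out([
  [0,0,0,0,0,0,0],
  [0,0,0,0,0,0,0],
  [0,0,0,0,0,0,0],
  [0,0,0,0,0,0,0],
  [0,0,0,0,0,0,0],
])

```text
time_s: 12.4
ee_pos: [0.5415, 0.0511, 0.2005]
ee_rot: [[-0.994, 0.0, -0.113], [0.113, 0.001, -0.994], [-0.0, -1.0, -0.001]]
wrist_force: [0.0, 0.1, -1.5]
width: 0.0298
```

>>> carry_out([
  [0,0,0,0,0,0,0],
  [0,0,0,0,0,0,0],
  [0,0,0,0,0,0,0],
  [0,0,0,0,0,0,0],
  [0,0,0,0,0,0,0],
])

```text
time_s: 12.9
ee_pos: [0.5415, 0.051, 0.2005]
ee_rot: [[-0.994, 0.0, -0.113], [0.113, 0.001, -0.994], [-0.0, -1.0, -0.001]]
wrist_force: [0.1, 0.5, -2.0]
width: 0.0297
```

>>> carry_out([
  [0,0,0,0,0,0,0],
  [0,0,0,0,0,0,0],
  [0,0,0,0,0,0,0],
  [0,0,0,0,0,0,0],
  [0,0,0,0,0,0,0],
])

```text
time_s: 13.4
ee_pos: [0.5415, 0.0511, 0.2005]
ee_rot: [[-0.994, 0.0, -0.113], [0.113, 0.001, -0.994], [-0.0, -1.0, -0.001]]
wrist_force: [-0.4, -0.2, -1.4]
width: 0.03
```

```bash
python3 - <<'E'
from h import *
delta([.4692,-.3569,.200],-96.7)
E
```

```text
t 13.4 pos [0.5415 0.0511 0.2005] jaw -96.5 q [-0.12  0.12  1.7   0.    1.33  1.56] F [-0.35 -0.17 -1.42] w 0.03
shift [2.570e+01 2.000e-01 4.135e+02] rot [ 0.0009  0.0036 -0.0002]
```

>>> carry_out([
  [0,1,0,20,0,0,0],
  [0,3,0,60,0,0.003,0],
  [0,6,0,105,0,0.003,0],
  [0,9,0,150,0,0.003,0],
  [0,12,0,195,0,0.003,0],
])

```text
time_s: 13.9
ee_pos: [0.5071, -0.1428, 0.2006]
ee_rot: [[-0.993, 0.001, -0.116], [0.116, 0.001, -0.993], [-0.001, -1.0, -0.001]]
wrist_force: [0.8, 0.1, -1.8]
width: 0.0296
```

>>> carry_out([
  [0,3,0,45,0,0,0],
  [0,6,0,90,0,0,0],
  [0,9,0,135,0,0,0],
  [0,11,0,170,0,0,0],
  [0,13,0,195,0,0,0],
])

```text
time_s: 14.4
ee_pos: [0.4708, -0.3376, 0.2004]
ee_rot: [[-0.993, 0.001, -0.117], [0.117, 0.0, -0.993], [-0.001, -1.0, -0.0]]
wrist_force: [1.1, 1.1, -1.2]
width: 0.0298
```

```bash
python3 - <<'E'
from h import *
delta([.4692,-.3569,.049],-96.7)
E
```

```text
t 14.4 pos [ 0.4708 -0.3376  0.2004] jaw -96.75 q [-0.83  0.2   1.61  0.    1.34  0.86] F [ 1.1   1.13 -1.16] w 0.0298
shift [ -0.5 151.4  19.3] rot [ 0.0001 -0.0008 -0.0008]
```

>>> carry_out([
  [0,0,5,14,0,0,0],
  [0,-0.5,25,19,0,0,0],
  [0,-0.5,55,19,0,0,0],
  [0,-0.5,85,19,0,0,0],
  [0,-0.5,105,19,0,0,0],
])

```text
time_s: 14.9
ee_pos: [0.4684, -0.3551, 0.0927]
ee_rot: [[-0.993, -0.001, -0.117], [0.117, 0.003, -0.993], [0.001, -1.0, -0.002]]
wrist_force: [0.6, -0.5, -2.2]
width: 0.0299
```

```bash
python3 - <<'E'
from h import *
np.set_printoptions(precision=4,suppress=True)
delta([.4692,-.3569,.049],-96.7)
s=snapshot("scene"); w=pts(s)
hsv=cv2.cvtColor(s["img"],cv2.COLOR_BGR2HSV)
q=(abs(w[...,0]-.47)<.05)&(abs(w[...,1]+.357)<.045)&(w[...,2]>.055)&(w[...,2]<.09)&(hsv[...,1]<80)
print(w[q].min(0),w[q].max(0))
cv2.imwrite("pics/scene12.png",cv2.resize(cv2.convertScaleAbs(s["img"][180:260,160:260],alpha=2),None,fx=7,fy=7,interpolation=cv2.INTER_NEAREST))
E
```

```text
t 14.9 pos [ 0.4684 -0.3551  0.0927] jaw -96.73 q [-0.85  0.34  1.67  0.    1.14  0.84] F [ 0.56 -0.51 -2.17] w 0.0299
shift [-1.  43.7  1.9] rot [ 0.0024 -0.0005  0.0014]
[ 0.4368 -0.3785  0.0575] [ 0.5041 -0.3273  0.09  ]
```

View pics/scene12.png

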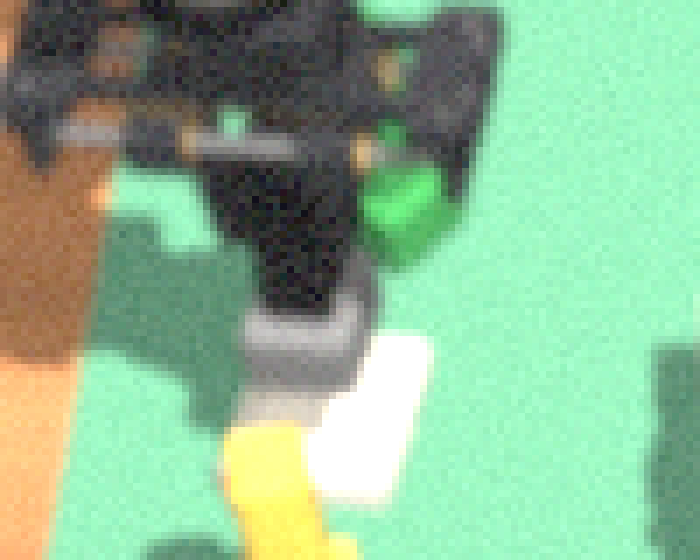

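>>> carry_out([
  [0,-0.5,10,2,0.002,0,0.001],
  [0,-0.7,22,2.5,0.002,0,0.001],
  [0,-0.7,32,2.5,0.002,0,0.001],
  [0,-0.7,38,2.5,0.002,0,0.001],
  [0,-0.7,40,2.5,0.002,0,0.001],
])

```text
time_s: 15.45
ee_pos: [0.4672, -0.3557, 0.0491]
ee_rot: [[-0.993, -0.004, -0.117], [0.117, 0.004, -0.993], [0.004, -1.0, -0.004]]
wrist_force: [-0.3, 0.2, -1.3]
width: 0.0293
```

```bash
python3 - <<'E'
from h import *
delta([.4692,-.3575,.0484],-96.7)
E
```

```text
t 15.45 pos [ 0.4672 -0.3557  0.0491] jaw -96.73 q [-0.85  0.4   1.68 -0.    1.06  0.84] F [-0.33  0.2  -1.31] w 0.0293
shift [-2.2  0.7  1.5] rot [ 0.0039 -0.0005  0.0043]
```

>>> carry_out([
  [0,-1,0.4,1,0,0,0],
  [0,-2,0.8,1.5,0.003,0,0.003],
  [0,-2,1.2,1.5,0.003,0,0.003],
  [0,-2,1.6,1.5,0.003,0,0.003],
  [0,-2,1.8,1.5,0.003,0,0.003],
])

```text
time_s: 15.95
ee_pos: [0.4696, -0.3579, 0.0484]
ee_rot: [[-0.993, -0.0, -0.117], [0.117, -0.0, -0.993], [0.0, -1.0, 0.0]]
wrist_force: [-0.2, 1.9, 7.0]
width: 0.0297
```

>>> carry_out([
  [34,0,0,0,0,0,0],
  [38,0,0,0,0,0,0],
  [50,0,0,0,0,0,0],
  [70,0,0,0,0,0,0],
  [88,0,0,0,0,0,0],
])

```text
time_s: 16.45
ee_pos: [0.4695, -0.3579, 0.0482]
ee_rot: [[-0.993, -0.0, -0.117], [0.117, 0.0, -0.993], [0.0, -1.0, -0.0]]
wrist_force: [0.7, 0.6, 0.2]
width: 0.0596
```

>>> carry_out([
  [88,0,0,0,0,0,0],
  [88,0,-10,0,0,0,0],
  [88,0,-35,0,0,0,0],
  [88,0,-70,0,0,0,0],
  [88,0,-105,0,0,0,0],
])

```text
time_s: 16.95
ee_pos: [0.4693, -0.3576, 0.1547]
ee_rot: [[-0.993, -0.001, -0.117], [0.117, 0.001, -0.993], [0.001, -1.0, -0.001]]
wrist_force: [0.7, 0.4, -0.3]
width: 0.088
```

```bash
python3 - <<'E'
from h import *
np.set_printoptions(precision=4,suppress=True)
go([.549,-.1445,.23],-88.3)
s=snapshot("scene"); w=pts(s)
hsv=cv2.cvtColor(s["img"],cv2.COLOR_BGR2HSV)
m=(abs(w[...,0]-.47)<.07)&(abs(w[...,1]+.357)<.06)
for lo,hi in((.034,.05),(.125,.145)):
    p=w[m&(w[...,2]>lo)&(w[...,2]<hi)&(hsv[...,1]<90)]; print(lo,len(p),p.mean(0),p.min(0),p.max(0),cv2.minAreaRect(p[:,:2].astype(np.float32)))
cv2.imwrite("pics/scene13.png",cv2.resize(cv2.convertScaleAbs(s["img"][180:260,160:260],alpha=2),None,fx=7,fy=7,interpolation=cv2.INTER_NEAREST))
E
```

```text
t 16.95 pos [ 0.4693 -0.3576  0.1547] jaw -96.73 q [-0.85  0.27  1.62 -0.    1.26  0.84] F [ 0.67  0.36 -0.27] w 0.088
shift [ -57.5  -38.8 -218.3] rot [ 0.0006 -0.1471  0.0007]
0.034 142 [ 0.4809 -0.3508  0.0434] [ 0.4426 -0.3796  0.0342] [ 0.4993 -0.3299  0.05  ] ((0.4700223207473755, -0.35574352741241455), (0.048406701534986496, 0.05742362141609192), 83.77108764648438)
0.125 104 [ 0.4743 -0.3554  0.1343] [ 0.4497 -0.3719  0.125 ] [ 0.4929 -0.3395  0.1434] ((0.47073376178741455, -0.3546130955219269), (0.03168122097849846, 0.03920036554336548), 79.25226593017578)
```

View pics/scene13.png

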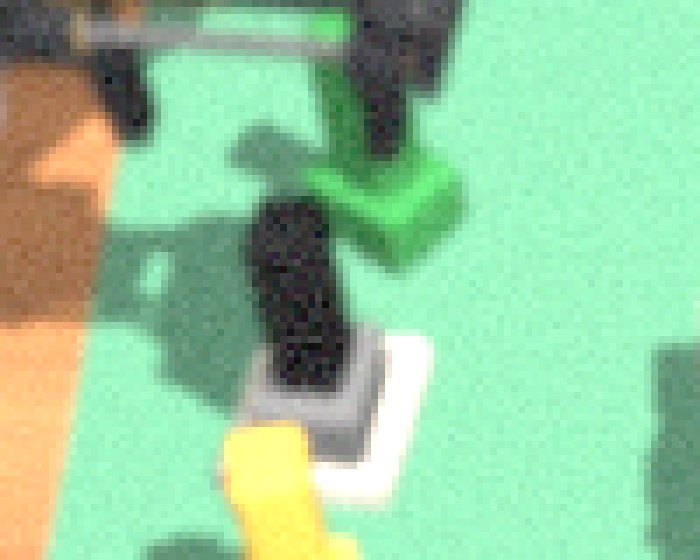

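>>> carry_out([
  [88,-5,-25,-25,0,-0.05,0],
  [88,-18,-39,-70,0,-0.1,0],
  [88,-31,-39,-115,0,-0.147,0],
  [88,-44,-39,-160,0,-0.147,0],
  [88,-54,-39,-200,0,-0.147,0],
])

```text
time_s: 17.5
ee_pos: [0.5496, -0.1659, 0.2011]
ee_rot: [[-1.0, 0.008, 0.03], [-0.03, -0.008, -1.0], [-0.008, -1.0, 0.008]]
wrist_force: [0.7, 0.0, 0.2]
width: 0.0881
```

```bash
python3 - <<'E'
from h import *
go([.549,-.1445,.14],-88.3)
E
```

```text
t 17.5 pos [ 0.5496 -0.1659  0.2011] jaw -88.27 q [-0.5   0.18  1.63 -0.    1.32  1.04] F [0.71 0.02 0.2 ] w 0.0881
shift [ -2.2  97.4 -19.1] rot [-0.008   0.0005 -0.0075]
```

>>> carry_out([
  [88,-2,2,-14,-0.004,0,-0.004],
  [88,-2,20,-19,-0.008,0,-0.007],
  [88,-2,45,-19,-0.008,0,-0.007],
  [88,-2,68,-19,-0.008,0,-0.007],
  [88,-2,78,-19,-0.008,0,-0.007],
])

```text
time_s: 18.0
ee_pos: [0.5502, -0.1475, 0.121]
ee_rot: [[-1.0, -0.002, 0.03], [-0.03, 0.001, -1.0], [0.002, -1.0, -0.001]]
wrist_force: [0.4, -0.1, -0.2]
width: 0.088
```

```bash
python3 - <<'E'
from h import *
np.set_printoptions(precision=4,suppress=True)
go([.549,-.1445,.094],-88.3)
for n in("scene","top"):
    s=snapshot(n); c=(190,300,230,400)
    cv2.imwrite(f"pics/{n}14.png",cv2.resize(cv2.convertScaleAbs(s["img"][c[0]:c[1],c[2]:c[3]],alpha=1.6),None,fx=4.6,fy=4.6,interpolation=cv2.INTER_NEAREST))
    w=pts(s)
    q=(abs(w[...,0]-.549)<.045)&(abs(w[...,1]+.1445)<.035)&(w[...,2]>.116)&(w[...,2]<.134)
    if q.sum()>3: print(n,q.sum(),w[q].mean(0),cv2.minAreaRect(w[q][:,:2].astype(np.float32)))
E
```

```text
t 18.0 pos [ 0.5502 -0.1475  0.121 ] jaw -88.29 q [-0.47  0.27  1.7  -0.    1.18  1.07] F [ 0.41 -0.06 -0.19] w 0.088
shift [-2.  63.5  0.2] rot [0.0012 0.0002 0.0024]
scene 197 [ 0.5531 -0.1419  0.1282] ((0.5492163300514221, -0.14175893366336823), (0.030067775398492813, 0.06781860440969467), 88.60968780517578)
top 56 [ 0.5351 -0.1464  0.1268] ((0.5344296097755432, -0.14387372136116028), (0.029333917424082756, 0.018966063857078552), 79.62049102783203)
```

View pics/scene14.png

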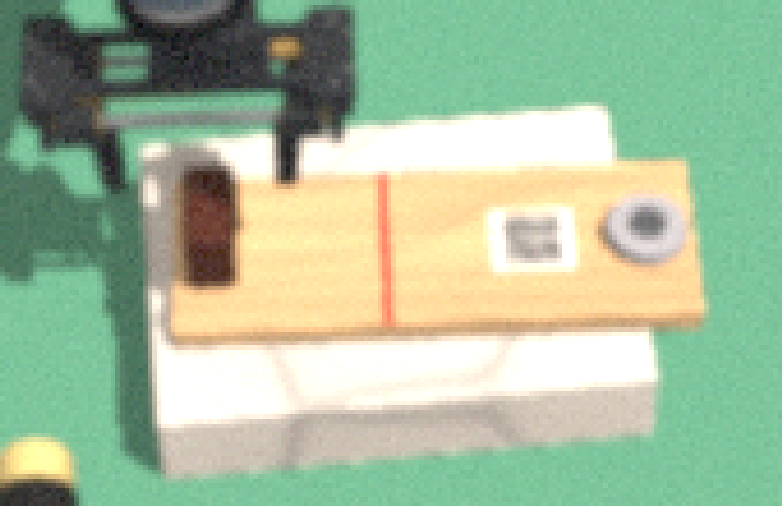

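View pics/top14.png

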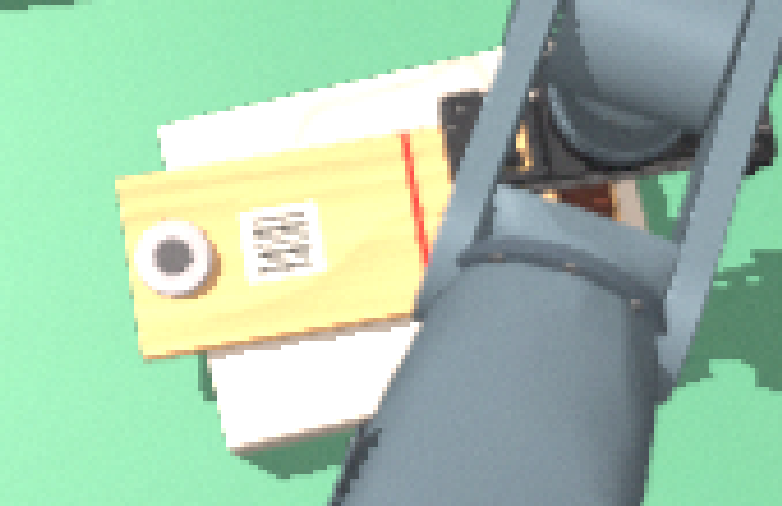

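>>> carry_out([
  [88,-2,20,-1,0,0,0],
  [88,-2,40,-1,0,0,0],
  [88,-2,54,-1,0,0,0],
  [88,-2,60,-1,0,0,0],
  [88,-2,61,-1,0,0,0],
])

```text
time_s: 18.6
ee_pos: [0.5522, -0.1466, 0.0606]
ee_rot: [[-1.0, -0.003, 0.029], [-0.029, 0.001, -1.0], [0.003, -1.0, -0.001]]
wrist_force: [-0.5, 0.8, 0.2]
width: 0.0882
```

```bash
python3 - <<'E'
from h import *
go([.549,-.1445,.094],-88.3)
E
```

```text
t 18.6 pos [ 0.5522 -0.1466  0.0606] jaw -88.32 q [-0.47  0.35  1.72  0.    1.07  1.07] F [-0.45  0.85  0.16] w 0.0882
shift [0.3 3.1 0.9] rot [ 0.0014 -0.0003  0.0026]
```

>>> carry_out([
  [60,0,1,0,0.001,0,0.002],
  [20,0,1,0,0.001,0,0.002],
  [0,0,1,0,0.001,0,0.002],
  [0,0,1,0,0.001,0,0.002],
  [0,0,1,0,0.001,0,0.002],
], newtons=45)

```text
time_s: 19.1
ee_pos: [0.5524, -0.1467, 0.0599]
ee_rot: [[-1.0, -0.0, 0.029], [-0.029, 0.0, -1.0], [0.0, -1.0, -0.0]]
wrist_force: [0.1, -0.5, -0.8]
width: 0.0499
```

>>> carry_out([
  [0,0,0,0,0,0,0],
  [0,0,0,0,0,0,0],
  [0,0,0,0,0,0,0],
  [0,0,0,0,0,0,0],
  [0,0,0,0,0,0,0],
])

```text
time_s: 19.6
ee_pos: [0.5523, -0.146, 0.0599]
ee_rot: [[-1.0, -0.0, 0.03], [-0.03, 0.001, -1.0], [0.0, -1.0, -0.001]]
wrist_force: [-0.3, 4.5, 3.1]
width: 0.0298
```

```bash
python3 - <<'E'
from h import *
delta([.549-.008+.003,-.1466+.075,.0600],-84.2)
E
```

```text
t 19.6 pos [ 0.5523 -0.146   0.0599] jaw -88.3 q [-0.47  0.35  1.73  0.    1.06  1.07] F [-0.29  4.52  3.08] w 0.0298
shift [  6.1   0.  -74.6] rot [ 0.0012 -0.0716  0.0003]
```

>>> carry_out([
  [0,0.5,0,-6,0,-0.005,0],
  [0,1,0,-16,0,-0.014,0],
  [0,2,0,-28,0,-0.024,0],
  [0,3,0,-38,0,-0.032,0],
  [0,3.5,0,-42,0,-0.036,0],
])

```text
time_s: 20.1
ee_pos: [0.5476, -0.1032, 0.06]
ee_rot: [[-0.998, -0.0, 0.067], [-0.067, 0.001, -0.998], [0.0, -1.0, -0.001]]
wrist_force: [1.6, -3.5, -1.0]
width: 0.0295
```

```bash
cat > bl.py <<'E'
from h import *
import sys
np.set_printoptions(precision=4,suppress=True)
tag=sys.argv[1]
delta([.549-.008+.003,-.146+.1525,.0600],-84.2)
for n in("scene","top"):
    s=snapshot(n); w=pts(s); hsv=cv2.cvtColor(s["img"],cv2.COLOR_BGR2HSV)
    np.savez(f"{n}_{tag}.npz",**{k:s[k] for k in("img","z_map","fx","fy","cx","cy","view")})
    X,Y,Z=w[...,0],w[...,1],w[...,2]
    reg=(X>.42)&(X<.66)&(Y>-.12)&(Y<.3)
    red=reg&((hsv[...,0]<6)|(hsv[...,0]>174))&(hsv[...,1]>130)&(hsv[...,2]>90)&(abs(Z-.08)<.012)
    p=w[red]
    if len(p)>5:
        c=p.mean(0); d=np.linalg.svd(p[:,:2]-c[:2])[2][0]; d*=np.sign(d[0])
        e0=np.array([.5255,.112]);a=np.deg2rad(5.8);ey=np.array([-np.sin(a),np.cos(a)]);ex=np.array([np.cos(a),np.sin(a)])
        print(n,"line",len(p),c,"yaw",np.rad2deg(np.arctan2(d[1],d[0])).round(2),"slab x,y",((c[:2]-e0)@ex).round(4),((c[:2]-e0)@ey).round(4),"u ext",p.min(0)[:2],p.max(0)[:2])
    cv2.imwrite(f"pics/{n}_{tag}.png",cv2.resize(cv2.convertScaleAbs(s["img"][180:310,220:400],alpha=1.6),None,fx=4.3,fy=4.3,interpolation=cv2.INTER_CUBIC))
E
python3 bl.py a
```

```text
t 20.1 pos [ 0.5476 -0.1032  0.06  ] jaw -86.16 q [-0.4   0.32  1.76  0.    1.05  1.1 ] F [ 1.64 -3.46 -1.03] w 0.0295
shift [  -3.8    0.1 -109.7] rot [ 0.0008 -0.0342  0.0001]
scene line 19 [0.5417 0.0037 0.0814] yaw 4.02 slab x,y 0.0052 -0.1094 u ext [ 0.4852 -0.0008] [0.5843 0.0063]
top line 42 [0.5605 0.0035 0.0777] yaw 3.75 slab x,y 0.0238 -0.1115 u ext [ 0.5234 -0.0005] [0.5953 0.0074]
```

View pics/scene_a.png

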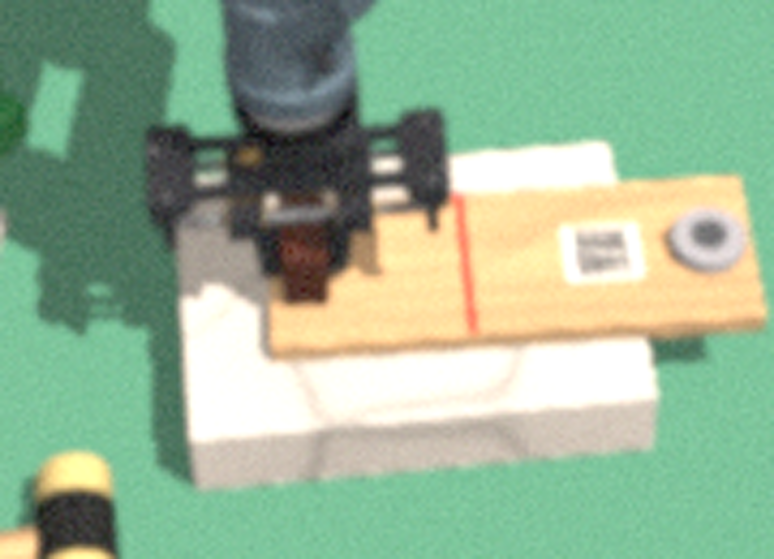

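>>> carry_out([
  [0,0,0,-8,0,-0.006,0],
  [0,-0.5,0,-20,0,-0.014,0],
  [0,-1,0,-33,0,-0.022,0],
  [0,-1.5,0,-45,0,-0.03,0],
  [0,-2,0,-50,0,-0.034,0],
])

```text
time_s: 20.7
ee_pos: [0.5459, -0.0512, 0.06]
ee_rot: [[-0.995, -0.001, 0.102], [-0.102, 0.002, -0.995], [0.001, -1.0, -0.002]]
wrist_force: [1.3, -5.4, 0.4]
width: 0.0297
```

>>> carry_out([
  [0,0,0,-8,0,0,0],
  [0,0,0,-20,0,0,0],
  [0,0,0,-32,0,0,0],
  [0,0,0,-42,0,0,0],
  [0,0,0,-45,0,0,0],
])

```text
time_s: 21.2
ee_pos: [0.5412, -0.0057, 0.0603]
ee_rot: [[-0.995, -0.001, 0.104], [-0.104, 0.002, -0.995], [0.001, -1.0, -0.002]]
wrist_force: [0.4, -6.1, 0.8]
width: 0.0294
```

```bash
python3 bl.py b
```

```text
t 21.2 pos [ 0.5412 -0.0057  0.0603] jaw -84.05 q [-0.23  0.29  1.8   0.    1.05  1.24] F [ 0.4  -6.09  0.83] w 0.0294
shift [ -4.1   0.3 -11.9] rot [0.0019 0.0027 0.0007]
scene line 24 [0.528  0.1002 0.0814] yaw 6.46 slab x,y 0.0013 -0.012 u ext [0.4778 0.0938] [0.5808 0.1065]
top line 23 [0.5631 0.1025 0.0775] yaw 5.65 slab x,y 0.0364 -0.0133 u ext [0.5374 0.0994] [0.5842 0.1055]
```

View pics/scene_b.png

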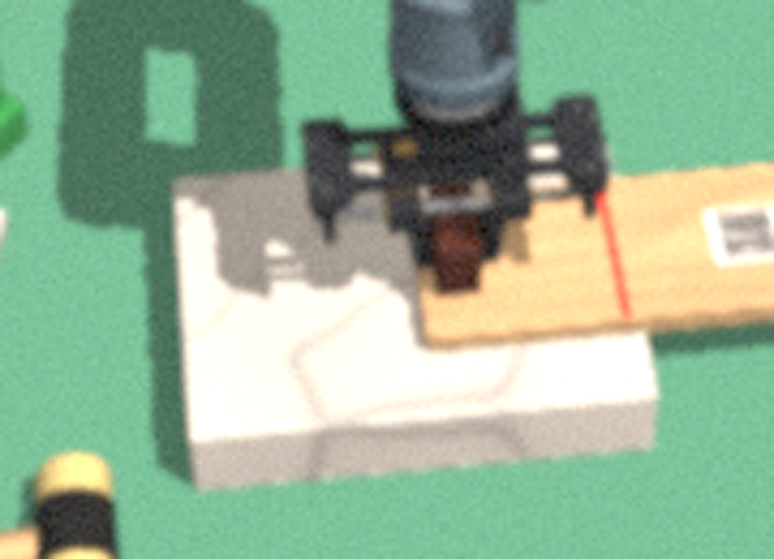

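View pics/top_b.png

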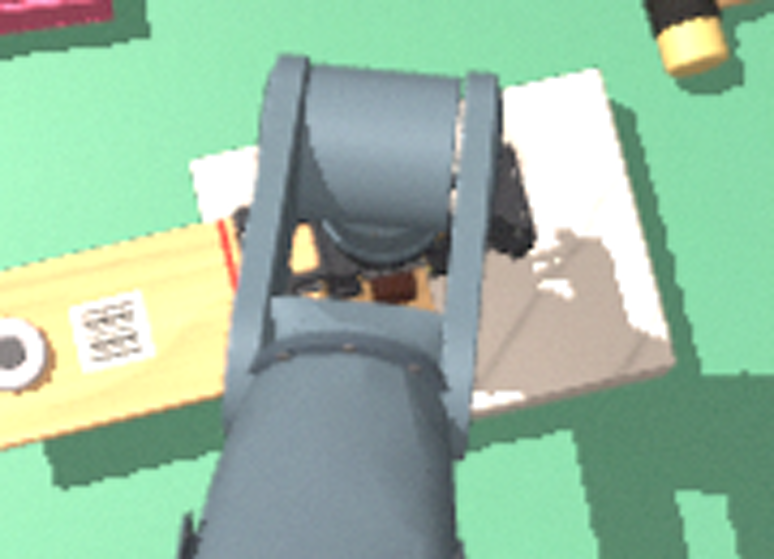

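```bash
cat > edge.py <<'E'
from h import *
import sys
np.set_printoptions(precision=4,suppress=True)
a=np.deg2rad(5.8);ey=np.array([-np.sin(a),np.cos(a)]);ex=np.array([np.cos(a),np.sin(a)]);e0=np.array([.5255,.112])
def samp(img,s,P):
    uv=np.array([proj(s,p) for p in P],np.float32)
    return cv2.remap(img,uv[:,0].reshape(1,-1),uv[:,1].reshape(1,-1),cv2.INTER_LINEAR)[0]
def edge(s,xs,z,rng,f,axis=1):
    out=[]
    v=np.arange(rng[0],rng[1],.0005)
    for x in xs:
        P=[np.r_[e0+(ex*x+ey*t if axis else ex*t+ey*x),z] for t in v]
        g=f(samp(s["img"].astype(np.float32),s,P))
        out.append(g)
    return v,np.array(out)
sat=lambda c:(c.max(-1)-c.min(-1))/(c.max(-1)+1)
if __name__=="__main__":
  for n,z in(("scene",.060),("top",.060)):
    s=dict(np.load(f"{n}0.npz")); C=-s["view"][:3,:3].T@s["view"][:3,3]; print(n,"cam",C,"slab",((C[:2]-e0)@ex),((C[:2]-e0)@ey))
    for rng,lab,axis,xs in(((-.03,.03),"free",1,np.r_[np.arange(-.1,-.06,.005),np.arange(.085,.105,.005)]),((-.33,-.27),"inner",1,np.arange(-.095,.1,.01)),((.08,.14),"x+",0,np.arange(-.28,-.02,.02)),((-.14,-.08),"x-",0,np.arange(-.28,-.02,.02))):
        v,G=edge(s,xs,z,rng,sat,axis)
        r=[]
        for g in G:
            gs=cv2.GaussianBlur(g.reshape(1,-1),(0,0),3)[0]; d=np.abs(np.gradient(gs)); i=d.argmax(); r.append(v[i])
        r=np.array(r); k=np.abs(r-np.median(r))<.005
        c=np.polyfit(xs[k],r[k],1); print(n,lab,"at0",np.polyval(c,0 if axis else -.15).round(4),"slope deg",np.rad2deg(c[0]).round(2),"std",r[k].std().round(4),k.sum(),r)
  # line
  for tag in sys.argv[1:]:
   for n in("scene","top"):
    s=dict(np.load(f"{n}{tag}.npz"))
    for off in (0,):
        best=[]
        xs=np.arange(-.05,.06,.005)
        yl=float({"0":-.153,"_a":-.110,"_b":-.0125}.get(tag,0.0))
        v,G=edge(s,xs,.078,(yl-.02,yl+.02),lambda c:c[:,2]-1.0*c[:,1]-0.0*c[:,0])
        r=[];ok=[]
        for x,g in zip(xs,G):
            b=np.median(g); h=np.clip(g-b-.4*(g.max()-b),0,None)
            if g.max()-b>50 and h.sum()>0: r.append((v*h).sum()/h.sum()); ok.append(x)
        r=np.array(r);ok=np.array(ok)
        if len(r)>4:
            k=abs(r-np.median(r))<.006
            c=np.polyfit(ok[k],r[k],1); print(tag,n,"line y at x0",np.polyval(c,0).round(4),"slope deg",np.rad2deg(c[0]).round(2),"x range",ok.min().round(3),ok.max().round(3),"res",(r[k]-np.polyval(c,ok[k])).std().round(4))
E
python3 edge.py 0 _a _b
```

```text
scene cam [ 1.6413 -0.0216  1.435 ] slab 1.0966077153450002 -0.24567025681632274
scene free at0 0.0057 slope deg -0.41 std 0.0007 12 [0.0065 0.0065 0.006  0.006  0.0065 0.006  0.006  0.0065 0.024  0.005
 0.005  0.0055 0.0045]
scene inner at0 -0.3007 slope deg -0.69 std 0.0008 19 [-0.299  -0.2995 -0.301  -0.3    -0.3    -0.3    -0.3    -0.3005 -0.2995
 -0.2825 -0.301  -0.301  -0.301  -0.3015 -0.3015 -0.301  -0.3015 -0.3015
 -0.302  -0.3015]
scene x+ at0 0.1247 slope deg 0.77 std 0.0018 6 [0.1205 0.126  0.115  0.138  0.1235 0.1255 0.1245 0.124  0.1125 0.1355
 0.1175 0.13   0.11  ]
scene x- at0 -0.1166 slope deg 0.24 std 0.0005 12 [-0.117  -0.085  -0.117  -0.117  -0.1165 -0.1175 -0.1165 -0.116  -0.1165
 -0.116  -0.117  -0.1155 -0.1165]
top cam [0.2684 0.0158 1.5075] slab -0.26549854151569696 -0.06968811313656145
top free at0 0.0019 slope deg -0.36 std 0.0006 13 [0.002  0.0025 0.002  0.0025 0.0025 0.002  0.003  0.0025 0.0025 0.0015
 0.0015 0.001  0.001 ]
top inner at0 -0.3016 slope deg -0.22 std 0.0005 11 [-0.3015 -0.3015 -0.301  -0.301  -0.282  -0.282  -0.283  -0.283  -0.301
 -0.2845 -0.284  -0.302  -0.287  -0.302  -0.2885 -0.288  -0.302  -0.3025
 -0.3015 -0.3015]
top x+ at0 0.1107 slope deg 0.42 std 0.0006 13 [0.1095 0.1105 0.1095 0.1105 0.11   0.1105 0.1105 0.111  0.111  0.111
 0.1115 0.111  0.1115]
top x- at0 -0.1174 slope deg 0.34 std 0.0005 13 [-0.118  -0.118  -0.1175 -0.1185 -0.1175 -0.1175 -0.1175 -0.1175 -0.117
 -0.117  -0.117  -0.117  -0.1165]
0 scene line y at x0 -0.1508 slope deg -3.95 x range -0.05 0.055 res 0.0002
0 top line y at x0 -0.1528 slope deg -3.93 x range -0.05 0.055 res 0.0002
_a scene line y at x0 -0.1089 slope deg -2.08 x range -0.05 0.05 res 0.0001
_a top line y at x0 -0.1105 slope deg -2.1 x range -0.05 0.055 res 0.0002
_b scene line y at x0 -0.0112 slope deg 0.5 x range -0.045 0.05 res 0.0002
_b top line y at x0 -0.0129 slope deg -0.24 x range -0.035 0.055 res 0.0002
```

>>> carry_out([
  [0,0,0,-3,0,0,0],
  [0,0,0,-6,0,0,0],
  [0,0,0,-9,0,0,0],
  [0,0,0,-12,0,0,0],
  [0,0,0,-13.5,0,0,0],
])

```text
time_s: 21.8
ee_pos: [0.54, 0.0071, 0.0603]
ee_rot: [[-0.995, -0.001, 0.103], [-0.103, 0.002, -0.995], [0.001, -1.0, -0.002]]
wrist_force: [0.7, -5.7, 0.2]
width: 0.0297
```

>>> carry_out([
  [0,0,0,0,0,0,0],
  [0,0,0,0,0,0,0],
  [0,0,0,0,0,0,0],
  [0,0,0,0,0,0,0],
  [0,0,0,0,0,0,0],
])

```text
time_s: 22.3
ee_pos: [0.54, 0.0072, 0.0603]
ee_rot: [[-0.995, -0.001, 0.103], [-0.103, 0.002, -0.995], [0.001, -1.0, -0.002]]
wrist_force: [1.7, -1.2, 0.5]
width: 0.0297
```

```bash
python3 bl.py c; python3 edge.py _c | grep line; python3 - <<'E'
from h import *
np.set_printoptions(precision=4,suppress=True)
# board plane fit & slab vs line crop
for n in("scene","top"):
    s=dict(np.load(f"{n}_c.npz")); w=pts(s); hsv=cv2.cvtColor(s["img"],cv2.COLOR_BGR2HSV)
    q=(abs(w[...,0]-.525)<.09)&(w[...,1]>.03)&(w[...,1]<.30)&(abs(w[...,2]-.078)<.012)&(hsv[...,0]>8)&(hsv[...,0]<25)&(hsv[...,1]>60)
    p=w[q]; A=np.c_[p[:,:2]-[.53,.11],np.ones(len(p))]; c=np.linalg.lstsq(A,p[:,2],rcond=None)[0]; print(n,"plane",c,len(p))
    s0=dict(np.load(f"{n}0.npz")); w=pts(s0); hsv=cv2.cvtColor(s0["img"],cv2.COLOR_BGR2HSV)
    q=(abs(w[...,0]-.54)<.06)&(w[...,1]>-.12)&(w[...,1]<.16)&(abs(w[...,2]-.078)<.012)&(hsv[...,0]>8)&(hsv[...,0]<25)&(hsv[...,1]>60)
    p=w[q]; A=np.c_[p[:,:2]-[.53,.0],np.ones(len(p))]; print(n,"plane start",np.linalg.lstsq(A,p[:,2],rcond=None)[0])
    cv2.imwrite(f"pics/{n}_c2.png",cv2.resize(cv2.convertScaleAbs(s["img"][200:300,220:440],alpha=1.5),None,fx=3.6,fy=3.6,interpolation=cv2.INTER_CUBIC))
E
```

```text
t 22.3 pos [0.54   0.0072 0.0603] jaw -84.09 q [-0.21  0.29  1.81  0.    1.05  1.26] F [ 1.67 -1.24  0.47] w 0.0297
shift [-3.9  0.3  1.1] rot [0.0023 0.002  0.0006]
scene line 20 [0.5269 0.1134 0.0817] yaw 5.65 slab x,y 0.0015 0.0012 u ext [0.4785 0.1076] [0.5788 0.1197]
top line 18 [0.5632 0.1155 0.0784] yaw 3.69 slab x,y 0.0379 -0.0003 u ext [0.5422 0.1133] [0.5827 0.1178]
_c scene line y at x0 0.0021 slope deg 0.41 x range -0.04 0.05 res 0.0001
_c top line y at x0 0.0175 slope deg -59.11 x range -0.035 0.055 res 0.0
scene plane [-0.024  -0.0064  0.0805] 2626
scene plane start [-0.0133 -0.003   0.0809]
top plane [ 0.0008 -0.0006  0.077 ] 1999
top plane start [0.0042 0.0009 0.0771]
```

View pics/scene_c2.png

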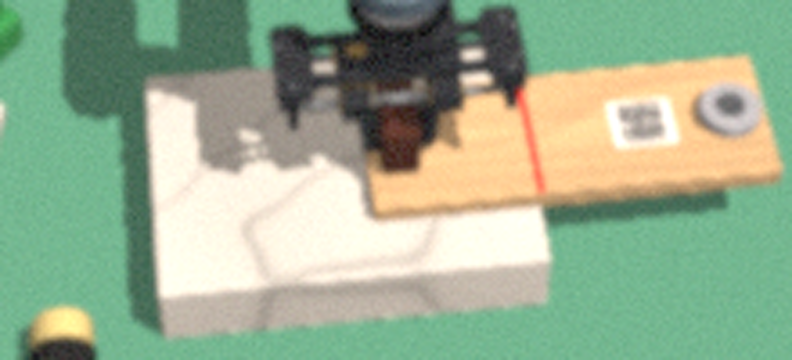

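View pics/top_c.png

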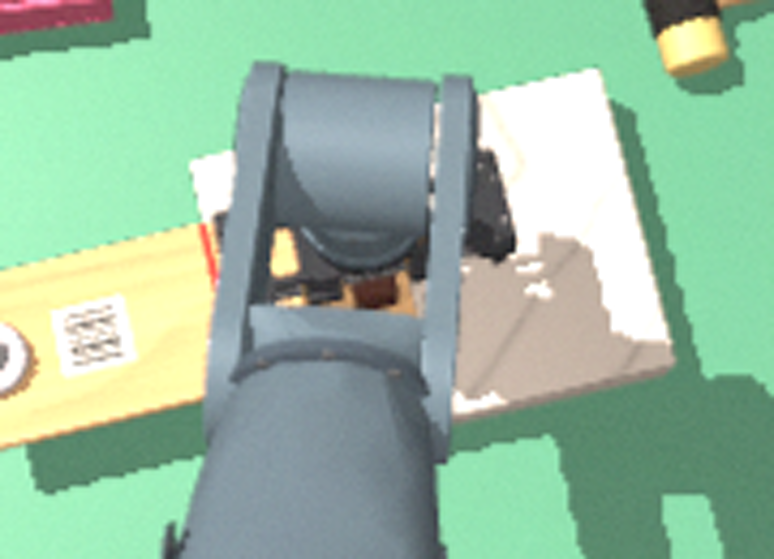

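>>> carry_out([
  [0,0,0,-0.5,0,0,0],
  [0,0,0,-1,0,0,0],
  [0,0,0,-1.3,0,0,0],
  [0,0,0,-1.3,0,0,0],
  [0,0,0,-1.3,0,0,0],
])

```text
time_s: 22.9
ee_pos: [0.54, 0.0078, 0.0604]
ee_rot: [[-0.995, -0.001, 0.103], [-0.103, 0.001, -0.995], [0.0, -1.0, -0.001]]
wrist_force: [1.1, -4.5, 0.4]
width: 0.0293
```

>>> carry_out([
  [0,0,0,0,0,0,0],
  [0,0,0,0,0,0,0],
  [0,0,0,0,0,0,0],
  [0,0,0,0,0,0,0],
  [0,0,0,0,0,0,0],
])

```text
time_s: 23.4
ee_pos: [0.54, 0.0077, 0.0604]
ee_rot: [[-0.995, -0.001, 0.103], [-0.103, 0.001, -0.995], [0.0, -1.0, -0.001]]
wrist_force: [-0.1, -2.9, -0.3]
width: 0.0291
```

```bash
python3 bl.py d; python3 edge.py _d | grep line; python3 - <<'E'
from h import *
s=dict(np.load("scene_d.npz")); cv2.imwrite("pics/scene_full_d.png",s["img"])
t=dict(np.load("scene_d.npz")); w=pts(t); hsv=cv2.cvtColor(t["img"],cv2.COLOR_BGR2HSV)
m=(abs(w[...,0]-.47)<.07)&(abs(w[...,1]+.357)<.06)&(hsv[...,1]<90)&(w[...,2]>.034)&(w[...,2]<.05)
print(cv2.minAreaRect(w[m][:,:2].astype(np.float32)))
E
```

```text
t 23.4 pos [0.54   0.0077 0.0604] jaw -84.08 q [-0.21  0.29  1.81  0.    1.05  1.26] F [-0.07 -2.87 -0.32] w 0.0291
shift [-3.9  0.4  1.6] rot [0.0009 0.0021 0.0005]
scene line 23 [0.5253 0.1136 0.082 ] yaw 6.66 slab x,y -0.0001 0.0016 u ext [0.4797 0.108 ] [0.5741 0.1202]
top line 21 [0.5636 0.1159 0.0792] yaw 4.32 slab x,y 0.0383 0.0 u ext [0.5432 0.1134] [0.5828 0.1197]
_d scene line y at x0 0.0025 slope deg 0.43 x range -0.045 0.05 res 0.0001
_d top line y at x0 0.0137 slope deg -10.06 x range -0.03 0.055 res 0.0001
((0.47294971346855164, -0.3551819622516632), (0.04843881353735924, 0.058369144797325134), 88.38894653320312)
```

View pics/scene_full_d.png

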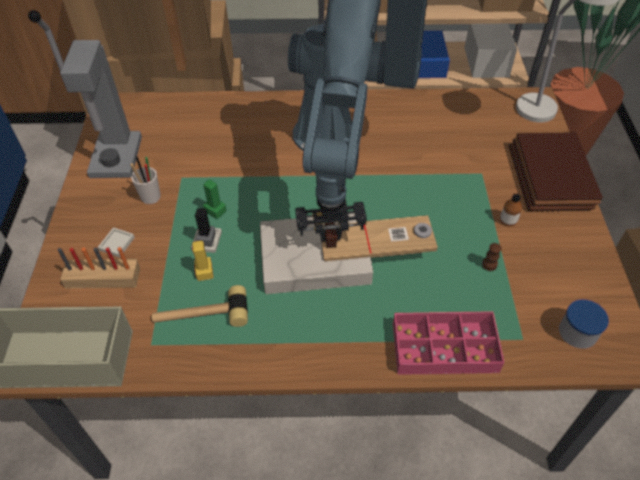

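```bash
python3 -c "
from rig import job
print(job.close_job())"
```

```text
the job is handed in; nothing more can be done
None
```

I did all the steps and handed the job in at about 23 s of the 69 s; it reports no verdict.

**Scanner**
- I took the black scanner from its pad and held it over the ticket for more than 1.5 s. The nose was about 8 cm above the board's top and the head about 2 mm off the ticket's middle.
- I then set it back in the pad and let go. It stands upright (handle top at 0.134 m), about 2 mm from the pad's centre. A last look from farther off put it about 4 mm away.

**Board**
- I slid the board out by its grip block without lifting it, and it is still held with 45 N.
- **Red line:** it lies at the slab's edge. The two cameras put it 0 to 3 mm short, depending on how the edge is fitted.
- **Square and level:** it is within about 1° of square to the edge. The overhead camera shows it level to about 1 mrad. The scene camera shows more tilt (0.024 across), but it also read 0.013 before I moved anything.
- **Sideways:** it is less than 10 mm off the slab's middle.
- The last picture shows the mallet, bottle, slicker and both look-alikes in their places.

**Checks that disagreed**
- The reported TCP height was about 36 mm lower than the real one. The pictures showed this and a gentle touch on the table confirmed it (about 40 N on the fingertips), so I corrected for it.
- The overhead line fit at the end was spoiled by the arm covering part of the line. I relied on the scene camera and on the overhead depth points instead.
- The wrist force showed no clear 4 N pull from the overhanging board.

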